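# Close filter cassettes in a locked lever press

### The job

Press the caps of all the loosely assembled filter cassettes on the blue mat fully home with the lever press, one at a time, and stand the closed cassettes upright in the white tray. The yellow safety bolt locks the press arm: draw it fully back first; then for each cassette, stand it in the white nest, pull the arm all the way down and ease it slowly back up by hand, never letting it spring back. Close the caps only with the press, disturb nothing else on the bench, and leave the press empty with its arm up and the safety bolt pushed home again.

Things in the scene. Friction and masses are not known exactly. Their poses are not given: they have to be found in the camera images.
- press: Grey bench-top lever press, fixed to the bench; base plate 265 x 180 x 18 mm. Origin at bench level under the centre of its nest. Its x axis points from the nest to the hinge of the arm (away from the robot, up to about 0.2 rad turned), y to the left, z up. Two hinge cheeks stand 165 mm behind the nest (58 mm wide together, 134 mm high); the bolt's post, 181 mm high, 60 mm wide, 135 mm behind and 73 mm left of it.
- press_nest (a point): Centre of the floor of the white round nest on the press, 22 mm above the bench. The nest has a rim 8 mm high, inner diameter 57 mm; a cassette (45 mm) stands in it under the foot of the arm. The raised arm stands more than 90 mm behind this point, so it is loaded from above.
- press_pivot (a point): Hinge axis of the press arm (parallel to the press's y), in the arm's middle plane, 165 mm behind the nest and 112 mm above the bench.
- press_arm (a joint): Angle of the sprung arm (bar 22 mm wide, 42 mm foot 165 mm from the hinge), rad. 0: up at its stop, 80 degrees above level; 1.396: level, a cap is just home; 1.402: lower stop. A spring drives it up, 3 to 4 N at the handle; let go low down it springs up hard. Closing a cap adds about 11 N there at the end of the stroke. With the bolt home it moves less than about 0.1.
- lever_handle (a point): Middle of the arm's black round handle, 22 mm thick, 88 mm long, parallel to the press's y, right (-y) of the arm, 66 mm from its middle plane; turns freely on its pin. 210 mm from the hinge axis: 319 mm above the bench with the arm up, 112 mm with it level. Can be pinched from above, fingers in front and behind, and led along its arc without tilting the tool.
- safety_bolt (a joint): Travel of the sliding safety bolt, m. 0: home, its 12 mm steel rod lies across the front of the raised arm and locks it; 0.050: drawn fully back to the left, along the press's +y; the arm is free beyond about 0.040. It stays where it is left (friction about 2.5 N).
- bolt_knob (a point): Centre of the upright round yellow knob at the left end of the safety bolt: 20 mm thick, 36 mm high, 196 mm above the bench, reachable from above; moves with the bolt along the press's y (at bolt home 134 mm behind and 122 mm left of the nest).
- mat: Blue bench mat 180 x 180 x 3 mm, flat and fixed, where the loosely assembled cassettes stand at the start. Origin: centre of its underside.
- tray: White tray, fixed, 190 x 190 mm outside, 178 mm inside, floor 4 mm thick, lip 14 mm high over the bench. Origin: centre of its underside; x and y along its sides.
- timer: Small white bench timer with a display, 70 x 66 x 24 mm, standing loose behind the work. Origin: centre of its underside. Not to be disturbed.
- tape: Roll of yellow label tape, 77 mm across, 19 mm high, loose. Origin: centre of its underside. Not to be disturbed.
- cassette_0: Upright round off-white air-sampling filter cassette, 45 mm across, about 100 g; height 68 mm with its cap proud, 62 mm with the cap home; the lower part to grip is 50 mm high. Origin: centre of its underside, z along its axis. Absent in some starts.
- cap_0 (a joint): How far the ribbed cap with the red plug of cassette_0 has been pushed home, m: 0 loose (6 mm gap under it), 0.006 fully home. Moves only under about 14 N along the axis, straight down.
- cassette_1: Upright round off-white air-sampling filter cassette, 45 mm across, about 100 g; height 68 mm with its cap proud, 62 mm with the cap home; the lower part to grip is 50 mm high. Origin: centre of its underside, z along its axis. Absent in some starts.
- cap_1 (a joint): How far the ribbed cap with the red plug of cassette_1 has been pushed home, m: 0 loose (6 mm gap under it), 0.006 fully home. Moves only under about 14 N along the axis, straight down.
- cassette_2: Upright round off-white air-sampling filter cassette, 45 mm across, about 100 g; height 68 mm with its cap proud, 62 mm with the cap home; the lower part to grip is 50 mm high. Origin: centre of its underside, z along its axis. Absent in some starts.
- cap_2 (a joint): How far the ribbed cap with the red plug of cassette_2 has been pushed home, m: 0 loose (6 mm gap under it), 0.006 fully home. Moves only under about 14 N along the axis, straight down.
- cassette_3: Upright round off-white air-sampling filter cassette, 45 mm across, about 100 g; height 68 mm with its cap proud, 62 mm with the cap home; the lower part to grip is 50 mm high. Origin: centre of its underside, z along its axis. Absent in some starts.
- cap_3 (a joint): How far the ribbed cap with the red plug of cassette_3 has been pushed home, m: 0 loose (6 mm gap under it), 0.006 fully home. Moves only under about 14 N along the axis, straight down.
Mind the look-alikes: they are no part of the job. What is shaped like the cassette_2 but black, green or purple is not meant.

How it is judged:
By the outcome, as a careful person would: the job done as asked, in the order asked, and still so for the second after the job is handed in, with the robot touching nothing.
Of cassette_0, cassette_1, cassette_2, cassette_3 only 2 to 3 are there at a start; the rules pass over those that are not, and their reading is None.
At some moment in a run one of cassette_0, cassette_1, cassette_2, cassette_3 may be knocked a few centimetres aside while the robot is not near it.
It also fails if it takes over 210 s, if anything falls off the work surface, if the arm or the gripper's body presses on something with over 40 N, if the wrist force passes 120 N, or if a joint passes its speed limit or range.

### The arm

A 6-joint arm with a two-finger parallel gripper is mounted at the origin on a cart in front of the work surface, level with it; the furniture and walls round the work are solid. World frame = base frame: x ahead of the robot, y to its left, z up, the work surface at z = 0. Lengths are in mm, angles in rad, forces in N, time in s.
With the tool pointing down it reaches from about 300 to 775 mm from the base axis. Payload 14.6 kg.
Tool frame: the origin (TCP) lies on the centre line of the jaws, within the pads' length; the fingertips stand manip.tcp_to_tips ahead of it and the grasp point (between the pads) lies 5 mm behind it (manip.tcp_to_tips is the distance from the TCP to the fingertips, in mm); z points along the fingers, y is the direction in which the jaws open and shut (so a half turn about z gives the same grasp; the last joint's range is limited). The gripper opens to 94 mm and grips with 3 to 60 N. Pads are 16 mm wide; open, the fingers measure 119 mm over their backs; the gripper's body (75 mm by 177 mm) begins 78 mm behind the grasp point.
Start: joints at [1.044, 0.3, 1.521, -0, 1.321, -0.067], TCP at [244.069, 492.869, 219.446] pointing down, gripper open.
Joint ranges: [-3.03, 3.03], [-0.79, 2.21], [0.23, 2.52], [-1.04, 4.18], [0, 3.07], [-2.55, 2.55]. Speed limits (rad/s): [2.22, 2.22, 2.57, 3.14, 3.14, 3.14].

### API

Orientations are given as [roll, pitch, yaw] about the fixed x, y, z axes, in that order (R = Rz(yaw) Ry(pitch) Rx(roll)).
In Python, from cell import manip, optics, workorder gives the robot as it stands. The module is installed in compiled form; this text tells all that it offers.
- The arm moves only by the tool jog_arm, never from a script. Its argument "deltas" is text: rows parted by semicolons, each of 5 numbers parted by spaces: the shift along the tool's x, y, z in mm, then the turn about the tool's z in rad, then the finger opening in mm, from 0 to 94. In form: tx ty tz twist grip; .... A call has exactly 10 rows; each row is the pose to reach, as a shift and turn from the pose commanded when the call began, along the tool's axes at that moment; what a row does not reach only later rows make up. A row lasts 1/8 s, in which the tool goes at most 62.5 mm and 10.7 degrees, less where a joint would pass 70% of its speed; a pose out of reach is approached as far as the arm can. A call with a gripper value outside its range is refused whole. The fingers move at their own pace and stop on an object; "squeeze" is the grip in N (left out, the last holds). Time passes only in rows, so rows that repeat a pose let the fingers close, or fill a call up. It gives the time, the measured TCP pose, the force and the opening at its end, in the units of the state.
- manip.read_state(): the state, without advancing time (a new reading comes with each control period).
- optics.camera(name): name is "scene" or "top" or "wrist"; returns (picture, depth): 420x560x3 uint8, red, green, blue; 420x560 float32, mm along the optical axis (not along the pixel's ray), 0 where there is no reading.
- optics.get_calibration(name): a dict with "intrinsics" (3x3 intrinsics, pixels), "dist_coeffs" ([k1, k2, p1, p2, k3] as OpenCV has them; the pictures are not rectified), "R" (3x3) and "t" (3): a world point X has camera coordinates R X + t; the wrist camera has in their place "hand_eye" (4x4, takes a point from camera to tool coordinates, whose origin is the TCP and whose axes are the flange's). Camera axes: x right, y down, z forward; pixel columns grow to the right and rows downward; lengths in mm; the calibration is good to about 2 mm. A picture is of the moment at which its call begins: read the wrist's pose just before it. get_calibration takes no time and is no camera call.
- workorder.sign_off(): hands the job in, once; it reports no verdict.
The state is a dict: "clock": time; "joints": joint angles; "qd": joint speeds; "effort": joint torques, N m; "eef_pos": TCP position; "eef_rot": TCP orientation; "wrist_force": force on the tool from outside, world axes, zero at the start; "moment": the same for the moment, N m; "finger_gap": finger opening in mm.
Only numpy, scipy, OpenCV 4.12 (cv2) and the standard library are available. Lean on these libraries where they do the work, as an engineer would, in place of code of your own. Each camera call takes 0.05 s, during which the arm holds its last target.

## Working session

There is one attempt and no reset: what is moved stays moved. The work goes in short steps, Python scripts to look and compute and a tool call to move; the robot and the scene stay as the last step left them, time stands still between calls to the robot, and variables do not carry over. Pictures are saved under pics/ and viewed, and the job is handed in when it is done.

Besides the shell and the picture viewer there is one more tool, called after "Emit:" as a command line: name --argument value ..., lists and objects as JSON in quotes. jog_arm: Moves the arm, as the interface text tells. Its arguments: {"type":"object","properties":{"deltas":{"type":"string"},"squeeze":{"type":"number"}},"required":["deltas"]}

```bash
mkdir -p pics
cat > h.py <<'E'
import numpy as np, cv2
from cell import manip, optics, workorder
from scipy.spatial.transform import Rotation as Ro
def snap(n,f):
    st=manip.read_state(); im,d=optics.camera(n); cv2.imwrite(f'pics/{f}.png',im[:,:,::-1]); np.save(f'pics/{f}.npy',d); return im,d,st
def ext(n,st=None):
    c=optics.get_calibration(n)
    K=np.array(c['intrinsics']);D=np.array(c['dist_coeffs'])
    if 'R' in c: R=np.array(c['R']);t=np.array(c['t'])
    else:
        H=np.array(c['hand_eye']);Rt=Ro.from_euler('xyz',st['eef_rot']).as_matrix()
        Rw=Rt@H[:3,:3];o=Rt@H[:3,3]+np.array(st['eef_pos']);R=Rw.T;t=-R@o
    return K,D,R,t
def ray(n,uv,st=None):
    K,D,R,t=ext(n,st); p=cv2.undistortPoints(np.array(uv,float).reshape(-1,1,2),K,D)[:,0]
    d=np.c_[p,np.ones(len(p))]@R; return -R.T@t,d
def onz(n,uv,z,st=None):
    o,d=ray(n,uv,st); return o+d*((z-o[2])/d[:,2])[:,None]
def cloud(n,dep,st=None):
    h,w=dep.shape;u,v=np.meshgrid(np.arange(w),np.arange(h))
    o,d=ray(n,np.c_[u.ravel(),v.ravel()],st)
    return (o+d*dep.ravel()[:,None]).reshape(h,w,3)
def proj(n,X,st=None):
    K,D,R,t=ext(n,st); return cv2.projectPoints(np.array(X,float).reshape(-1,1,3),cv2.Rodrigues(R)[0],t,K,D)[0][:,0]
E
python3 - <<'E'
from h import *
st=manip.read_state();print(st, manip.tcp_to_tips)
for n in('scene','top'):
    snap(n,n+'0'); o,d=ray(n,[[280,210]]);print(n,o,d)
E
```

```text
{'clock': 0.0, 'joints': array([ 1.04441064e+00,  3.00462766e-01,  1.52157776e+00, -3.46170180e-05,
        1.32066621e+00, -6.66221276e-02]), 'qd': array([ 1.98644356e-03, -1.34779046e-03,  1.22154243e-03, -1.84739890e-03,
       -3.92086836e-05, -8.68976773e-04]), 'effort': array([ 1.46060679e-04, -5.31794214e+01, -3.52752256e+01,  7.08879204e-02,
        2.41916638e-02, -5.03516742e-05]), 'eef_pos': array([243.95659206, 492.67023411, 218.89228885]), 'eef_rot': array([-3.14047881e+00, -4.07116737e-05,  2.68183766e+00]), 'wrist_force': array([ 0.19021083, -0.12038185,  0.05406998]), 'moment': array([ 0.03327709, -0.0161387 , -0.03354634]), 'finger_gap': 93.75774807523577} 14.0
scene [-261.78480318 -601.16543033  783.59212641] [[ 0.67426829  0.55989624 -0.48172962]]
top [ 323.02103389   50.63119784 1589.47025034] [[ 0.12764572  0.02714659 -0.99154612]]
```

View pics/scene0.png

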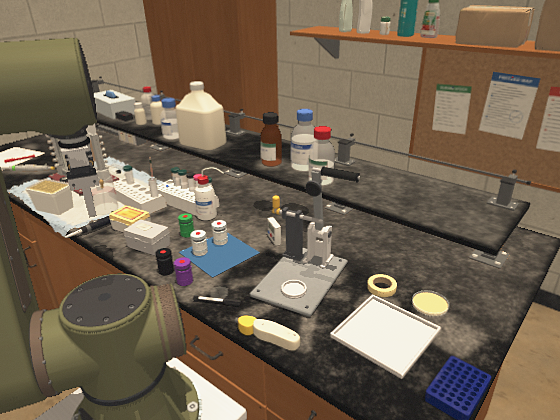

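View pics/top0.png

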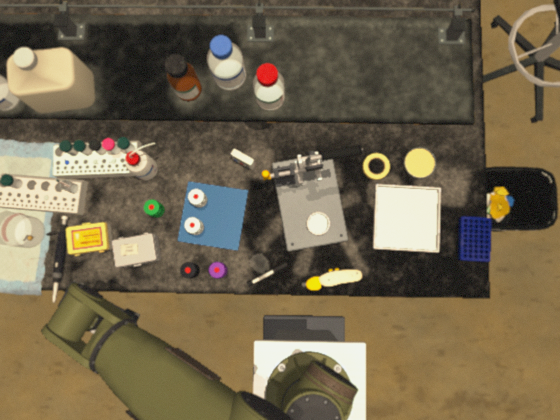

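The top view shows two white cassettes on the blue mat at (197,198) and (193,226). It also shows the press nest at (318,223), yellow knob at (266,174), handle at about (345,153) and tray at (407,218). The look-alikes are green (152,208), black (190,270) and purple (217,270).

```bash
python3 - <<'E'
from h import *
im=cv2.imread('pics/top0.png');d=np.load('pics/top0.npy');P=cloud('top',d)
hsv=cv2.cvtColor(im,cv2.COLOR_BGR2HSV)
def stat(m,name):
    q=P[m];print(name,m.sum(),np.median(q,0).round(1),q.min(0).round(1),q.max(0).round(1))
box=lambda u0,u1,v0,v1:(lambda m:(m.__setitem__((slice(v0,v1),slice(u0,u1)),True),m)[1])(np.zeros(d.shape,bool))
H,S,V=hsv[...,0],hsv[...,1],hsv[...,2]
# cassette tops
for nm,b in dict(c0=(183,212,185,212),c1=(180,208,213,240)).items():
    m=box(*b)&(P[...,2]>45)&(P[...,2]<90);stat(m,nm)
    m2=m&(P[...,2]>60);c,r=cv2.minEnclosingCircle(np.argwhere(m2)[:,::-1].astype(np.float32));print(c,r,onz('top',[c],68))
    red=box(*b)&((H<10)|(H>170))&(S>130);uv=np.argwhere(red)[:,::-1].mean(0);print('red',uv,onz('top',[uv],68))
m=box(300,336,208,240)&(P[...,2]>15)&(P[...,2]<40)&(V>190)&(S<60);stat(m,'nest')
c,r=cv2.minEnclosingCircle(np.argwhere(m)[:,::-1].astype(np.float32));print(c,r,onz('top',[c],30))
# press base
m=box(265,355,140,255)&(P[...,2]>12)&(P[...,2]<24);
rc=cv2.minAreaRect(P[m][:,:2].astype(np.float32));print('base',rc)
m=box(255,290,160,185)&(H>15)&(H<35)&(S>150)&(V>120);stat(m,'knob');uv=np.argwhere(m)[:,::-1].mean(0);print(uv,onz('top',[uv],214))
m=box(360,450,175,260)&(V>180)&(S<50)
rc=cv2.minAreaRect(onz('top',np.argwhere(m)[:,::-1],14)[:,:2].astype(np.float32));print('tray',rc);stat(m,'tray')
m=box(325,370,140,165)&(P[...,2]>290);stat(m,'handle')
m=box(170,260,175,255)&(H>95)&(H<120)&(S>100);rc=cv2.minAreaRect(onz('top',np.argwhere(m)[:,::-1],3)[:,:2].astype(np.float32));print('mat',rc)
E
python3 -c "
import cv2
a=cv2.imread('pics/top0.png')[130:290,140:460];cv2.imwrite('pics/crop0.png',cv2.resize(a,None,fx=2.5,fy=2.5,interpolation=2))"
```

```text
c0 228 [552.3 330.3  72.3] [531.3 309.2  45.8] [575.4 353.8  82.8]
(196.0, 196.5) 8.381627082824707 [[554.05616652 331.72985616  68.        ]]
red [195.46153846 196.15384615] [[555.02908496 333.30286806  68.        ]]
c1 225 [471.9 336.7  72.9] [450.  316.4  47.6] [495.7 361.9  82.2]
(192.07142639160156, 224.92857360839844) 8.1598539352417 [[472.7605975  339.74736849  68.        ]]
red [191.71428571 224.5       ] [[473.96014537 340.80604436  68.        ]]
nest 444 [488.4 -17.4  25.3] [454.8 -52.4  15.2] [524.2  14.9  40. ]
(318.1363525390625, 222.86363220214844) 12.054566383361816 [[487.97470881 -17.39355977  30.        ]]
base ((566.7815551757812, 7.6554412841796875), (254.75588989257812, 317.5245666503906), 89.02886199951172)
knob 69 [593.2 128.6 210.2] [585.9 117.5  -1.1] [646.9 152.9 219.8]
[265.57971014 174.20289855] [[592.59028462 127.14483959 214.        ]]
tray ((509.4363708496094, -277.23663330078125), (187.55442810058594, 187.38475036621094), 87.4590835571289)
tray 3817 [ 508.3 -274.9    5.9] [ 323.  -373.8   -6.5] [ 607.5   50.6 1589.5]
handle 347 [625.3 -61.8 329.4] [ 323.  -107.5  319.4] [ 645.1   50.6 1589.5]
mat ((508.9627685546875, 292.4623718261719), (177.13827514648438, 175.4655303955078), 82.06769561767578)
```

View pics/crop0.png

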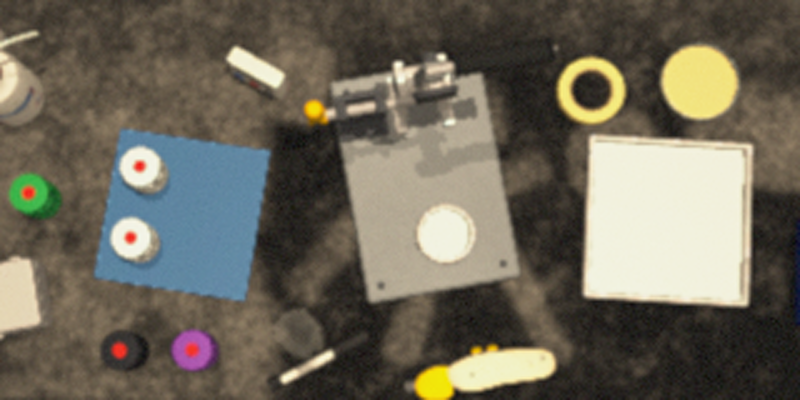

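Run:
```python
from h import *
np.set_printoptions(suppress=True,precision=3)
print(np.array(optics.get_calibration('wrist')['hand_eye']),optics.get_calibration('wrist')['intrinsics'])
d=np.load('pics/top0.npy');P=cloud('top',d)
for u,v in [(300,100),(270,80),(185,80),(300,130),(138,158),(240,157),(345,153),(420,163),(376,166),(375,153),(340,277)]: print(u,v,P[v,u])
# base edges: line fit on grey base boundary
im=cv2.imread('pics/top0.png');hsv=cv2.cvtColor(im,cv2.COLOR_BGR2HSV)
g=cv2.GaussianBlur(cv2.cvtColor(im,cv2.COLOR_BGR2GRAY),(3,3),0).astype(float)
def edge(rows,u0,u1,sign):
    pts=[]
    for v in rows:
        gr=sign*np.diff(g[v,u0:u1]);k=gr.argmax();pts.append([u0+k+.5,v])
    X=onz('top',pts,18);f=cv2.fitLine(X[:,:2].astype(np.float32),cv2.DIST_HUBER,0,.01,.01).ravel();return f
f=edge(range(195,240),270,300,1);print('left edge',f,np.arctan(f[1]/f[0]))
f=edge(range(180,235),330,352,-1);print('right edge',f,np.arctan(f[1]/f[0]))
```

```text
[[   0.001   -0.971   -0.239   68.279]
 [   1.       0.001    0.      -1.139]
 [  -0.      -0.239    0.971 -165.387]
 [   0.       0.       0.       1.   ]] [[353.239   0.    279.813]
 [  0.    353.239 212.018]
 [  0.      0.      1.   ]]
300 100 [805.108  40.742 175.662]
270 80 [791.754 113.662 356.379]
185 80 [808.522 326.316 306.274]
300 130 [770.738  38.312   2.109]
138 158 [645.23  478.914 150.12 ]
240 157 [671.071 210.034  64.819]
345 153 [623.696 -66.527 329.565]
420 163 [ 673.922 -319.514    4.852]
376 166 [ 663.668 -189.308    1.589]
375 153 [ 698.297 -183.483   22.115]
340 277 [333.887 -80.428  36.787]
left edge [  0.981   0.194 504.627  89.597] 0.19479343
right edge [  0.981   0.191 535.85  -85.853] 0.1926861
```

```bash
cat >> h.py <<'E'
TH=0.194
def dl(x,y,z,yaw=None,st=None):
    st=st or manip.read_state();R=Ro.from_euler('xyz',st['eef_rot']).as_matrix()
    s=R.T@(np.array([x,y,z])-st['eef_pos']);y0=st['eef_rot'][2]
    tw=0 if yaw is None else -((yaw-y0+np.pi)%(2*np.pi)-np.pi)
    print('delta',s.round(1),'twist',round(tw,3),'from',np.round(st['eef_pos'],1),np.round(st['eef_rot'],3),'j',np.round(st['joints'],2),'t',round(st['clock'],2))
E
python3 -c "
from h import *
dl(590,135,330,np.pi/2+TH)"
```

```text
delta [-468.8 -167.1 -110.9] twist 0.917 from [243.9 492.7 219. ] [-3.141 -0.     2.682] j [ 1.04  0.3   1.52  0.    1.32 -0.07] t 0.1
```

Emit:
jog_arm --deltas "0 0 -20 0 94; -10 -5 -50 0 94; -40 -15 -80 0.08 94; -80 -30 -105 0.18 94; -125 -45 -111 0.28 94; -170 -60 -111 0.38 94; -220 -78 -111 0.48 94; -270 -96 -111 0.58 94; -320 -114 -111 0.68 94; -370 -132 -111 0.78 94"

```text
clock: 1.35
eef_pos: [518.0, 208.9, 330.2]
eef_rot: [-3.141, -0.0, 1.898]
wrist_force: [-0.3, 0.5, -1.1]
finger_gap: 94.2
```

```bash
python3 -c "
from h import *
dl(590,135,330,np.pi/2+TH)"
```

```text
delta [-93.1  44.4   0.2] twist 0.134 from [518.  208.9 330.2] [-3.141 -0.     1.898] j [ 0.32  0.26  1.31  0.    1.56 -0.01] t 1.35
```

Emit:
jog_arm --deltas "-30 14 0 0.05 94; -60 28 0 0.1 94; -93 44 0 0.134 94; -93 44 0 0.134 94; -93 44 0 0.134 60; -93 44 0 0.134 50; -93 44 0 0.134 50; -93 44 0 0.134 50; -93 44 0 0.134 50; -93 44 0 0.134 50"

```text
clock: 2.6
eef_pos: [588.9, 136.8, 330.5]
eef_rot: [3.142, 0.0, 1.768]
wrist_force: [-1.0, -0.6, 0.0]
finger_gap: 50.2
```

Run:
```python
from h import *
im,d,st=snap('wrist','w1');print(st['eef_pos'],st['eef_rot'])
for nm,X in dict(knob=(596,128.2,214),nest=(488,-17.4,22),hand=(627,-57,319)).items(): print(nm,proj('wrist',[X],st))
```

```text
[588.87486151 136.76536733 330.46223304] [3.14158321e+00 3.68601650e-05 1.76783530e+00]
knob [[286.30112791 221.64514196]]
nest [[190.05238352 267.74450562]]
hand [[278.87922801 532.59343041]]
```

View pics/w1.png

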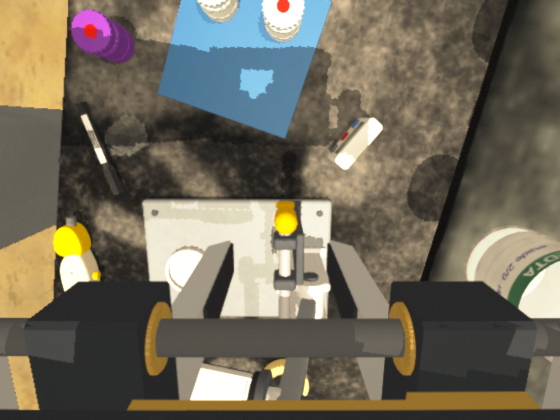

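The wrist view shows the yellow knob at about (286,220) and the nest at (188,268). Both are within 2 px of the predictions.

Run:
```python
from h import *
im=cv2.imread('pics/w1.png');d=np.load('pics/w1.npy');st=manip.read_state();P=cloud('wrist',d,st)
hsv=cv2.cvtColor(im,cv2.COLOR_BGR2HSV);m=np.zeros(d.shape,bool);m[195:245,265:305]=1
k=m&(hsv[...,0]>12)&(hsv[...,0]<32)&(hsv[...,1]>150)
q=P[k];print(k.sum(),np.median(q,0));q=q[(q[:,2]>208)];print(len(q),q.min(0),q.max(0),q.mean(0))
u=np.argwhere(k&(P[...,2]>208))[:,::-1];c,r=cv2.minEnclosingCircle(u.astype(np.float32));print(c,r,onz('wrist',[c],214,st))
dl(595,128,330,np.pi/2+TH)
```

```text
641 [595.43593278 129.49749411 209.81744833]
368 [575.55315503 116.67929546 208.06949568] [604.75217706 203.07213296 495.83518533] [595.34297971 126.837774   214.38136528]
(285.0, 219.5) 13.865524291992188 [[594.5891509  129.76427098 214.        ]]
delta [-9.8  4.3  0.4] twist 0.003 from [588.9 136.7 330.4] [-3.142 -0.     1.768] j [ 0.17  0.37  1.17  0.    1.6  -0.03] t 2.65
```

Emit:
jog_arm --deltas "-9.5 5 0 0 50; -9.5 5 20 0 50; -9.5 5 50 0 50; -9.5 5 80 0 50; -9.5 5 105 0 50; -9.5 5 120 0 50; -9.5 5 130 0 50; -9.5 5 130 0 50; -9.5 5 130 0 10; -9.5 5 130 0 10" --squeeze 20

```text
clock: 3.9
eef_pos: [595.9, 128.4, 201.2]
eef_rot: [3.14, 0.0, 1.768]
wrist_force: [0.4, -0.5, 0.1]
finger_gap: 33.3
```

Emit:
jog_arm --deltas "0 0 0 0 10; 0 0 0 0 10; 6 0 0 0 10; 13 0 0 0 10; 20 0 0 0 10; 27 0 0 0 10; 34 0 0 0 10; 41 0 0 0 10; 48 0 0 0 10; 51 0 0 0 10"

```text
clock: 5.15
eef_pos: [585.9, 177.4, 200.6]
eef_rot: [-3.141, 0.003, 1.768]
wrist_force: [-0.1, -21.5, 4.5]
finger_gap: 19.4
```

Emit:
jog_arm --deltas "-0.5 0 0 0 10; -0.5 0 0 0 25; -0.5 0 0 0 45; -0.5 0 0 0 45; -0.5 0 -20 0 45; -0.5 0 -60 0 45; -0.5 0 -100 0 45; -0.5 0 -140 0 45; -0.5 0 -170 0 60; -0.5 0 -170 0 94"

```text
clock: 6.4
eef_pos: [586.1, 178.2, 372.5]
eef_rot: [3.138, -0.0, 1.768]
wrist_force: [-0.0, -0.3, 0.0]
finger_gap: 61.7
```

Run:
```python
from h import *
snap('top','top1');im,d,st=snap('wrist','w2')
hsv=cv2.cvtColor(im[:,:,::-1].copy(),cv2.COLOR_BGR2HSV);P=cloud('wrist',d,st);m=np.zeros(d.shape,bool);m[180:260,250:320]=1
k=m&(hsv[...,0]>12)&(hsv[...,0]<32)&(hsv[...,1]>150)&(P[...,2]>205);print(k.sum(),np.median(P[k],0))
im=cv2.imread('pics/top1.png');cv2.imwrite('pics/crop1.png',cv2.resize(im[130:290,140:460],None,fx=2.5,fy=2.5,interpolation=2))
hsv=cv2.cvtColor(im,cv2.COLOR_BGR2HSV);H,S=hsv[...,0],hsv[...,1]
red=(((H<10)|(H>170))&(S>130)).astype(np.uint8)
n,l,s,c=cv2.connectedComponentsWithStats(red)
for i in range(1,n):
    if s[i,4]>5 and 140<c[i,0]<460 and 130<c[i,1]<290: print(c[i],s[i,4],onz('top',[c[i]],68)[0].round(1))
dl(585,177,370,TH)
```

```text
325 [585.78404652 175.01386191 211.34055138]
[195.46666667 196.13333333] 15 [555.1 333.3  68. ]
[151.  206.5] 16 [523.5 458.8  68. ]
[191.71428571 224.5       ] 14 [474.  340.8  68. ]
[187.18421053 269.68421053] 38 [347.  348.6  68. ]
delta [-0.8 -0.9 -0.7] twist 1.574 from [585.7 178.  369.3] [-3.141 -0.     1.768] j [0.24 0.39 1.06 0.   1.69 0.04] t 6.5
```

View pics/crop1.png

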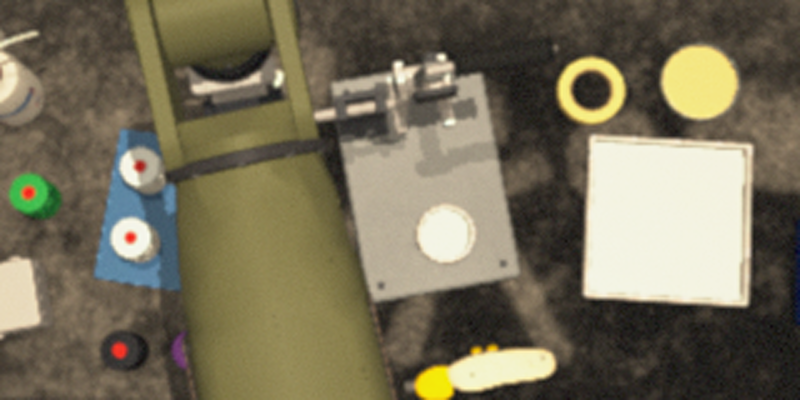

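Run:
```python
from h import *
im=cv2.imread('pics/w2.png');d=np.load('pics/w2.npy');st=manip.read_state();P=cloud('wrist',d,st)
hsv=cv2.cvtColor(im,cv2.COLOR_BGR2HSV);m=np.zeros(d.shape,bool);m[150:290,230:340]=1
k=m&(hsv[...,0]>12)&(hsv[...,0]<32)&(hsv[...,1]>150);ys,xs=np.nonzero(k);print(xs.min(),xs.max(),ys.min(),ys.max())
c,r=cv2.minEnclosingCircle(np.argwhere(k&(P[...,2]>208))[:,::-1].astype(np.float32));print(c,r,onz('wrist',[c],214,st))
print(proj('wrist',[[595.5-.193*50,128.8+.981*50,214]],st))
cv2.imwrite('pics/w2c.png',cv2.resize(im[150:300,200:400],None,fx=3,fy=3))
```

```text
268 290 185 212
(278.0617980957031, 198.18539428710938) 14.123710632324219 [[583.49027484 179.64655463 214.        ]]
[[280.17838413 200.53801132]]
```

View pics/w2c.png

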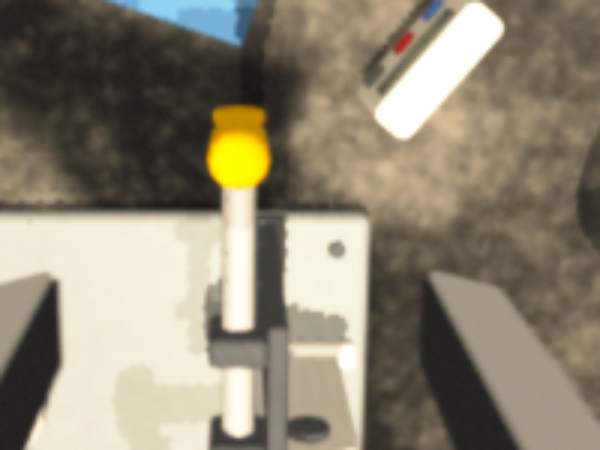

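The bolt is fully drawn: the knob has moved about 50 mm. Next is the hover over the near cassette.

```bash
python3 -c "
from h import *
dl(470,340,220,TH)"
```

```text
delta [181.5 -81.6 149.4] twist 1.574 from [585.7 178.  369.3] [-3.141 -0.     1.768] j [0.24 0.39 1.06 0.   1.69 0.04] t 6.5
```

Emit:
jog_arm --deltas "18 -8 0 0.16 94; 36 -16 0 0.32 94; 56 -25 0 0.48 94; 76 -34 10 0.64 94; 96 -43 30 0.8 94; 116 -52 55 0.96 94; 136 -61 80 1.12 94; 156 -70 105 1.28 94; 172 -77 130 1.43 94; 181.5 -81.6 149 1.574 94"

```text
clock: 7.75
eef_pos: [468.9, 340.2, 218.7]
eef_rot: [3.141, 0.003, 0.19]
wrist_force: [0.3, 0.1, -0.4]
finger_gap: 93.8
```

```bash
cat >> h.py <<'E'
def reds(n,st,im,z=68,mn=10):
    hsv=cv2.cvtColor(im[:,:,::-1].copy(),cv2.COLOR_BGR2HSV);H,S=hsv[...,0],hsv[...,1]
    red=(((H<8)|(H>172))&(S>150)).astype(np.uint8)
    N,l,s,c=cv2.connectedComponentsWithStats(red)
    for i in range(1,N):
        if s[i,4]>mn: print('red',c[i].round(1),s[i,4],onz(n,[c[i]],z,st)[0].round(1))
E
python3 - <<'E'
from h import *
im,d,st=snap('wrist','w3');P=cloud('wrist',d,st);reds('wrist',st,im,68,20)
dl(470,340,220,TH)
E
```

```text
red [457.   24.4] 47 [642.8 224.5  68. ]
red [311. 111.] 190 [553.2 327.6  68. ]
red [161.3 117.8] 180 [523.2 453.6  68. ]
red [283.1 200.1] 178 [471.7 336.1  68. ]
red [248.9 315. ] 123 [350.6 347.2  68. ]
delta [ 2.   0.8 -3.6] twist -0.011 from [467.9 340.4 216.4] [3.14  0.006 0.183] j [0.57 0.37 1.44 0.   1.34 1.95] t 7.8
```

View pics/w3.png

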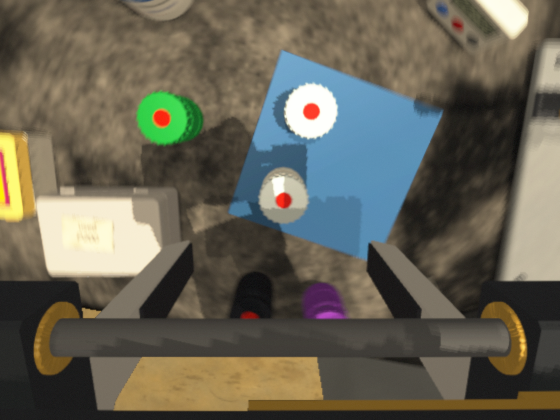

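Run:
```python
from h import *
for i in range(3):
    im,d,st=snap('wrist','w4');print(st['eef_pos'].round(1),st['eef_rot'].round(4));
reds('wrist',st,im,68,20);P=cloud('wrist',d,st)
hsv=cv2.cvtColor(im[:,:,::-1].copy(),cv2.COLOR_BGR2HSV)
for nm,(u0,u1,v0,v1) in dict(far=(270,350,70,150),near=(245,325,155,235)).items():
    m=np.zeros(d.shape,bool);m[v0:v1,u0:u1]=1
    m&=(P[...,2]>55)&(P[...,2]<80);c,r=cv2.minEnclosingCircle(P[m][:,:2].astype(np.float32));print(nm,m.sum(),np.median(P[m],0),c,r)
```

```text
[467.9 340.4 216.4] [3.1396 0.006  0.183 ]
[468.6 339.9 218.1] [3.1397 0.0053 0.1931]
[469.5 339.7 219.8] [3.1404e+00 3.0000e-03 1.9690e-01]
red [456.9  22.7] 97 [645.8 225.3  68. ]
red [310.7 110.4] 207 [554.2 328.   68. ]
red [160.7 118.4] 208 [522.2 454.3  68. ]
red [283.6 200. ] 188 [472.2 335.2  68. ]
red [251.  315.4] 91 [350.4 343.7  68. ]
far 2203 [553.69087493 328.75663614  71.21001004] (553.5245971679688, 328.457763671875) 22.950952529907227
near 1893 [473.63256545 335.87247354  71.23311   ] (472.288818359375, 335.5604553222656) 23.058115005493164
```

```bash
python3 -c "
from h import *
dl(472.3,335.5,30,TH)"
```

```text
delta [  1.5   4.5 191. ] twist 0.003 from [470.1 339.7 221. ] [3.141e+00 1.000e-03 1.970e-01] j [ 0.56  0.37  1.43 -0.    1.35  1.94] t 7.95
```

Emit:
jog_arm --deltas "1.5 4.5 20 0 94; 1.5 4.5 50 0 94; 1.5 4.5 80 0 94; 1.5 4.5 110 0 94; 1.5 4.5 135 0 94; 1.5 4.5 155 0 94; 1.5 4.5 170 0 94; 1.5 4.5 182 0 94; 1.5 4.5 190 0 94; 1.5 4.5 190 0 94"

```text
clock: 9.2
eef_pos: [472.5, 335.7, 31.2]
eef_rot: [3.141, 0.0, 0.194]
wrist_force: [-0.9, 0.2, 0.0]
finger_gap: 94.4
```

Emit:
jog_arm --deltas "0 0 0 0 70; 0 0 0 0 55; 0 0 0 0 40; 0 0 0 0 40; 0 0 0 0 40; 0 0 0 0 40; 0 0 0 0 40; 0 0 0 0 40; 0 0 0 0 40; 0 0 0 0 40" --squeeze 15

```text
clock: 10.45
eef_pos: [472.6, 335.8, 31.4]
eef_rot: [-3.142, 0.0, 0.194]
wrist_force: [-1.4, 0.3, 2.2]
finger_gap: 44.5
```

Run:
```python
from h import *
dl(488,-17,140,TH)
im=cv2.imread('pics/w1.png');
```

```text
delta [ -52.8  349.2 -108.6] twist -0.0 from [472.6 335.8  31.4] [-3.142  0.     0.194] j [0.55 0.58 1.59 0.   0.97 1.93] t 10.45
```

Emit:
jog_arm --deltas "0 0 -20 0 40; 0 0 -55 0 40; -3 20 -90 0 40; -9 60 -108 0 40; -16 105 -108 0 40; -23 150 -108 0 40; -29 195 -108 0 40; -36 240 -108 0 40; -43 280 -108 0 40; -47 310 -108 0 40"

```text
clock: 11.7
eef_pos: [485.9, 21.0, 139.4]
eef_rot: [3.142, 0.0, 0.193]
wrist_force: [1.1, -0.7, -1.9]
finger_gap: 44.8
```

Emit:
jog_arm --deltas "-3 20 0 0 40; -6 35 0 0 40; -6 39 0 0 40; -6 39 0 0 40; -6 39 0 0 40; -6 39 0 0 40; -6 39 0 0 40; -6 39 0 0 40; -6 39 0 0 40; -6 39 0 0 40"

```text
clock: 12.95
eef_pos: [487.8, -16.9, 139.5]
eef_rot: [-3.142, 0.0, 0.194]
wrist_force: [-0.1, -0.2, -0.9]
finger_gap: 44.6
```

Run:
```python
from h import *
im,d,st=snap('wrist','w5');print(st['eef_pos'].round(1),st['eef_rot'].round(4),st['finger_gap'])
print(proj('wrist',[[488,-17,30],[488,-17,22]],st))
reds('wrist',st,im,140-32+68+5-5,20)
```

```text
[487.8 -16.9 139.5] [-3.1416  0.      0.1938] 44.57342820973464
[[278.41890402 213.31160343]
 [278.46016489 210.95607514]]
red [279.9 304.8] 929 [486.9 -18.4 176. ]
```

View pics/w5.png

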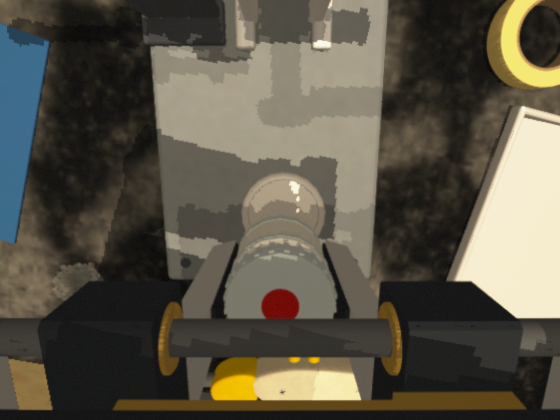

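Run:
```python
from h import *
im=cv2.imread('pics/w5.png');st=manip.read_state();d=np.load('pics/w5.npy');P=cloud('wrist',d,st)
cv2.imwrite('pics/w5c.png',cv2.resize(im[150:260,220:350],None,fx=5,fy=5,interpolation=2))
z=np.median(P[240:270,340:365].reshape(-1,3),0);print('base z',z)
```

```text
base z [473.67507726 -78.44831773  19.00328289]
```

View pics/w5c.png

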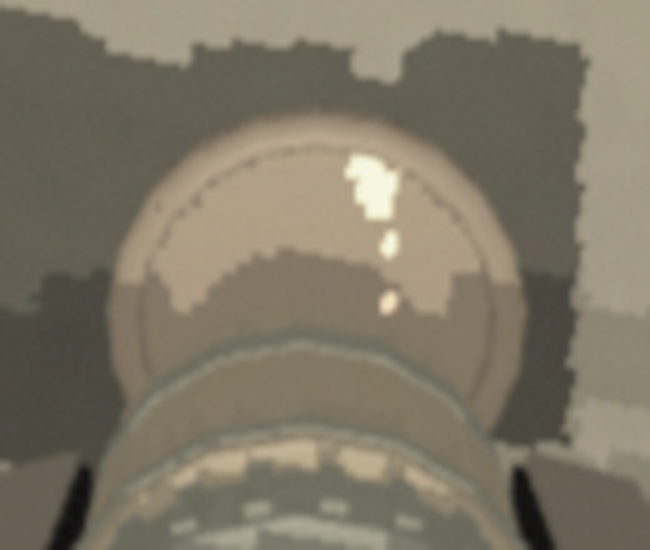

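Emit:
jog_arm --deltas "0 2.3 0 0 40; 0 2.3 20 0 40; 0 2.3 40 0 40; 0 2.3 55 0 40; 0 2.3 67 0 40; 0 2.3 75 0 40; 0 2.3 81 0 40; 0 2.3 85 0 40; 0 2.3 88 0 40; 0 2.3 89.5 0 40"

```text
clock: 14.25
eef_pos: [488.3, -19.1, 50.4]
eef_rot: [3.142, -0.0, 0.194]
wrist_force: [-8.8, 1.2, 20.3]
finger_gap: 44.6
```

Emit:
jog_arm --deltas "0 0 0 0 40; 0 0 0 0 48; 0 0 0 0 56; 0 0 0 0 70; 0 0 0 0 94; 0 0 0 0 94; 0 0 -15 0 94; 0 0 -40 0 94; 0 0 -75 0 94; 0 0 -115 0 94"

```text
clock: 15.5
eef_pos: [488.0, -19.1, 166.9]
eef_rot: [3.142, -0.0, 0.194]
wrist_force: [-0.4, -0.2, 0.8]
finger_gap: 93.8
```

Run:
```python
from h import *
im,d,st=snap('wrist','w6');print(st['eef_pos'].round(1),st['eef_rot'].round(4),st['finger_gap'])
reds('wrist',st,im,22+68,20)
```

```text
[488.  -19.1 166.9] [ 3.1416e+00 -1.0000e-04  1.9380e-01] 93.8319581053167
red [279.8 225.9] 285 [487.3 -20.5  90. ]
```

View pics/w6.png

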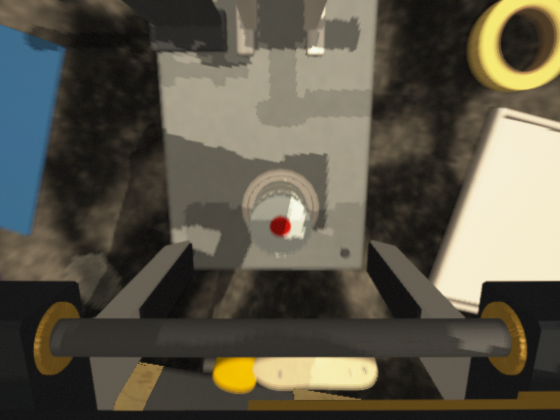

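Emit:
jog_arm --deltas "0 0 -30 0 94; 0 0 -75 0 94; 0 0 -120 0 94; 0 0 -165 -0.17 94; 0 0 -205 -0.35 94; 0 0 -233 -0.53 94; 0 0 -233 -0.71 94; 0 0 -233 -0.89 94; 0 0 -233 -1.07 94; 0 0 -233 -1.25 94"

```text
clock: 16.8
eef_pos: [487.8, -19.1, 398.8]
eef_rot: [3.141, -0.0, 1.45]
wrist_force: [-0.1, -0.2, -0.1]
finger_gap: 93.8
```

Run:
```python
from h import *
dl(610,-58,410,np.pi/2+TH)
```

```text
delta [-23.9 126.  -11.1] twist -0.315 from [487.8 -19.1 398.8] [ 3.141 -0.     1.45 ] j [-0.11  0.09  1.37  0.    1.69  0.01] t 16.8
```

Emit:
jog_arm --deltas "-4 20 -11 -0.1 94; -9 45 -11 -0.2 94; -14 75 -11 -0.3 94; -19 100 -11 -0.315 94; -22 118 -11 -0.315 94; -24 126 -11 -0.315 94; -24 126 -11 -0.315 60; -24 126 -11 -0.315 60; -24 126 -11 -0.315 60; -24 126 -11 -0.315 60"

```text
clock: 18.05
eef_pos: [609.9, -58.7, 409.2]
eef_rot: [3.141, 0.0, 1.759]
wrist_force: [-0.4, 0.6, -0.1]
finger_gap: 60.7
```

Run:
```python
from h import *
im,d,st=snap('wrist','w7');print(st['eef_pos'].round(1),st['eef_rot'].round(4))
print(proj('wrist',[[627.3,-58.9,330]],st));P=cloud('wrist',d,st)
m=(P[...,2]>310)&(P[...,2]<345)&(np.abs(P[...,0]-620)<60)&(np.abs(P[...,1]+40)<90);q=P[m];print(m.sum(),q.min(0),q.max(0));ys,xs=np.nonzero(m);print(xs.min(),xs.max(),ys.min(),ys.max())
```

```text
[609.9 -58.7 409.2] [3.1413e+00 1.0000e-04 1.7590e+00]
[[303.46538526 226.78766133]]
4731 [ 604.99071857 -109.80293177  310.2677498 ] [646.18870676  15.32146934 332.70500447]
285 318 120 290
```

View pics/w7.png

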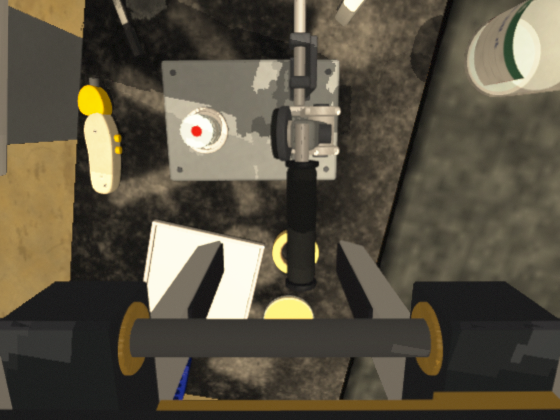

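Run:
```python
from h import *
dl(626.3,-58.8,314,np.pi/2+TH)
```

```text
delta [-3.  16.  95.1] twist -0.006 from [610.  -58.8 409.1] [3.141 0.    1.759] j [-0.16  0.4   0.96 -0.    1.78 -0.34] t 18.1
```

Emit:
jog_arm --deltas "-3 16 10 -0.006 60; -3 16 30 -0.006 60; -3 16 50 -0.006 60; -3 16 68 -0.006 60; -3 16 80 -0.006 60; -3 16 90 -0.006 60; -3 16 95 -0.006 60; -3 16 95 -0.006 60; -3 16 95 -0.006 15; -3 16 95 -0.006 15" --squeeze 40

```text
clock: 19.35
eef_pos: [626.5, -58.8, 314.3]
eef_rot: [3.141, 0.0, 1.765]
wrist_force: [-0.1, 0.0, 0.0]
finger_gap: 43.3
```

Emit:
jog_arm --deltas "0 0 0 0 15; 0 0 0 0 15; 0 0 0 0 15; 0 0 0 0 15; 0 0 0 0 15; 0 0 0 0 15; 0 0 0 0 15; 0 0 0 0 15; 0 0 0 0 15; 0 0 0 0 15"

```text
clock: 20.6
eef_pos: [626.4, -58.9, 314.0]
eef_rot: [-3.142, 0.0, 1.765]
wrist_force: [-3.9, -1.1, 2.4]
finger_gap: 21.0
```

Now gripping the 21 mm handle. Pulling down, first half of the arc (80° to 40°).

Emit:
jog_arm --deltas "0 -14 3 0 15; 0 -28 7 0 15; 0 -42 12 0 15; 0 -55.5 18 0 15; 0 -68.5 25 0 15; 0 -81 32.5 0 15; 0 -93 41.5 0 15; 0 -104 50.5 0 15; 0 -114.5 61 0 15; 0 -124.5 72 0 15"

```text
clock: 21.85
eef_pos: [504.3, -82.8, 242.5]
eef_rot: [3.14, 0.0, 1.765]
wrist_force: [-1.2, 0.8, 4.6]
finger_gap: 20.9
```

Emit:
jog_arm --deltas "0 -9 11.5 0 15; 0 -17 23.5 0 15; 0 -24.5 36.5 0 15; 0 -31 49.5 0 15; 0 -36.5 63 0 15; 0 -41 77 0 15; 0 -44.5 91.5 0 15; 0 -47 106 0 15; 0 -48.5 120.5 0 15; 0 -49 135 0 15"

```text
clock: 23.1
eef_pos: [455.9, -92.3, 107.0]
eef_rot: [-3.141, 0.0, 1.765]
wrist_force: [-11.0, 0.6, 20.5]
finger_gap: 21.1
```

Emit:
jog_arm --deltas "0 0 1 0 15; 0 0 2 0 15; 0 0 3 0 15; 0 0 3 0 15; 0 0 3 0 15; 0 0 3 0 15; 0 0 3 0 15; 0 0 3 0 15; 0 0 3 0 15; 0 0 3 0 15"

```text
clock: 24.35
eef_pos: [456.0, -92.4, 105.1]
eef_rot: [-3.141, 0.0, 1.765]
wrist_force: [-14.2, 1.3, 22.3]
finger_gap: 20.9
```

Run:
```python
from h import *
im,d,st=snap('wrist','w8');print(st['eef_pos'].round(2),st['wrist_force'].round(1))
snap('scene','s8')
im=cv2.imread('pics/s8.png');cv2.imwrite('pics/s8c.png',cv2.resize(im[200:330,220:360],None,fx=5,fy=4.5,interpolation=2))
```

```text
[456.01 -92.36 105.11] [-14.2   1.3  22.3]
```

View pics/s8c.png

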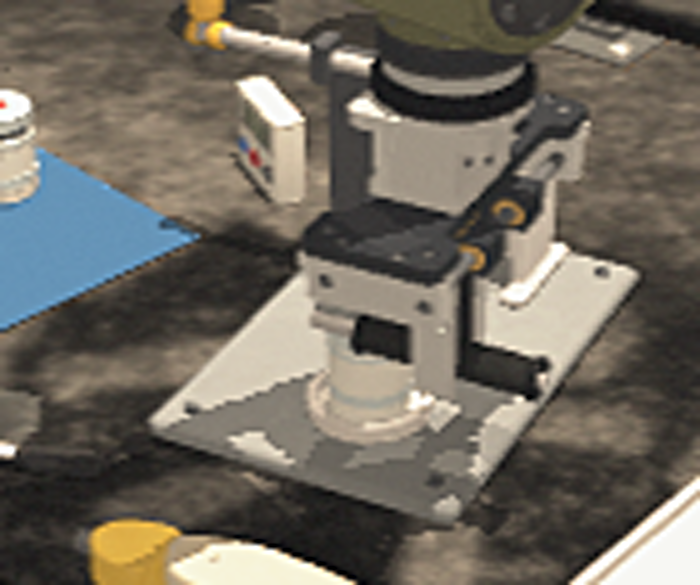

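View pics/w8.png

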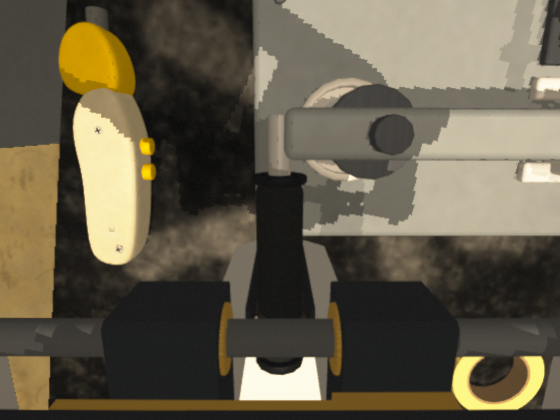

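Emit:
jog_arm --deltas "0 0 1 0 15; 0 0 2 0 15; 0 0 3 0 15; 0 0 3 0 15; 0 0 3 0 15; 0 0 3 0 15; 0 0 3 0 15; 0 0 3 0 15; 0 0 3 0 15; 0 0 3 0 15"

```text
clock: 25.7
eef_pos: [456.3, -92.5, 103.6]
eef_rot: [3.141, 0.001, 1.765]
wrist_force: [-23.2, 3.7, 42.4]
finger_gap: 20.9
```

Run:
```python
from h import *
st=manip.read_state()
d=np.load('pics/w8.npy');st['eef_pos']=np.array([456.01,-92.36,105.11]);P=cloud('wrist',d,st)
for u in (300,340,380,420,460,500,540): print(u,P[135-5 if u!=380 else 115,u].round(1))
```

```text
300 [451.4 -26.2 119.9]
340 [467.9 -23.  119. ]
380 [482.7 -13.9 119.2]
420 [500.6 -16.5 119.4]
460 [516.8 -13.2 120.1]
500 [532.7 -10.  120.9]
540 [550.   -6.6 119.8]
```

Emit:
jog_arm --deltas "0 0 -3 0 15; 0 0 -6 0 15; 0 0 -13 0 15; 0 0.5 -20.5 0 15; 0 1 -28 0 15; 0 2 -35 0 15; 0 3 -42.5 0 15; 0 4.5 -49.5 0 15; 0 6 -57 0 15; 0 8 -64 0 15"

```text
clock: 26.95
eef_pos: [464.0, -90.8, 165.4]
eef_rot: [-3.142, 0.0, 1.765]
wrist_force: [-5.4, -0.5, 5.1]
finger_gap: 21.1
```

Emit:
jog_arm --deltas "0 3.5 -10.5 0 15; 0 7 -21 0 15; 0 11.5 -31 0 15; 0 16.5 -40.5 0 15; 0 22 -50.5 0 15; 0 28 -59.5 0 15; 0 34 -68.5 0 15; 0 41 -77 0 15; 0 48.5 -85.5 0 15; 0 56 -93 0 15"

```text
clock: 28.2
eef_pos: [519.7, -79.9, 258.8]
eef_rot: [3.141, 0.0, 1.765]
wrist_force: [-1.6, -0.3, 4.7]
finger_gap: 20.8
```

Emit:
jog_arm --deltas "0 9 -8.5 0 15; 0 19 -16 0 15; 0 29 -23.5 0 15; 0 39.5 -30 0 15; 0 50.5 -36 0 15; 0 62 -41.5 0 15; 0 73.5 -46 0 15; 0 85 -50 0 15; 0 97 -53 0 15; 0 104 -54.5 0 15"

```text
clock: 29.45
eef_pos: [622.0, -59.8, 312.8]
eef_rot: [3.14, 0.001, 1.765]
wrist_force: [2.0, -1.0, 4.8]
finger_gap: 20.8
```

Emit:
jog_arm --deltas "0 2 -0.5 0 15; 0 4 -1 0 15; 0 5 -1 0 15; 0 6 -1 0 15; 0 6 -1 0 15; 0 6 -1 0 15; 0 6 -1 0 15; 0 6 -1 0 15; 0 6 -1 0 15; 0 6 -1 0 15"

```text
clock: 30.7
eef_pos: [626.4, -58.9, 313.6]
eef_rot: [-3.14, -0.0, 1.765]
wrist_force: [-3.6, -2.0, 5.2]
finger_gap: 21.3
```

Emit:
jog_arm --deltas "0 0 0 0 24; 0 0 0 0 35; 0 0 0 0 50; 0 0 0 0 60; 0 0 -15 0 60; 0 0 -40 0 60; 0 0 -65 0 60; 0 0 -88 0 60; 0 -25 -90 0 80; 0 -60 -90 0 94"

```text
clock: 31.95
eef_pos: [567.6, -70.3, 404.3]
eef_rot: [3.141, 0.0, 1.765]
wrist_force: [-0.6, 0.1, 0.9]
finger_gap: 76.6
```

Run:
```python
from h import *
im,d,st=snap('top','top2');dl(488,-19,400,TH)
im=cv2.imread('pics/top2.png');cv2.imwrite('pics/crop2.png',cv2.resize(im[130:290,140:460],None,fx=2.5,fy=2.5,interpolation=2))
```

```text
delta [ 65.7 -65.2   5.2] twist 1.57 from [564.6 -71.  405.4] [3.140e+00 1.000e-03 1.764e+00] j [-0.19  0.29  1.12 -0.    1.74 -0.38] t 32.0
```

View pics/crop2.png

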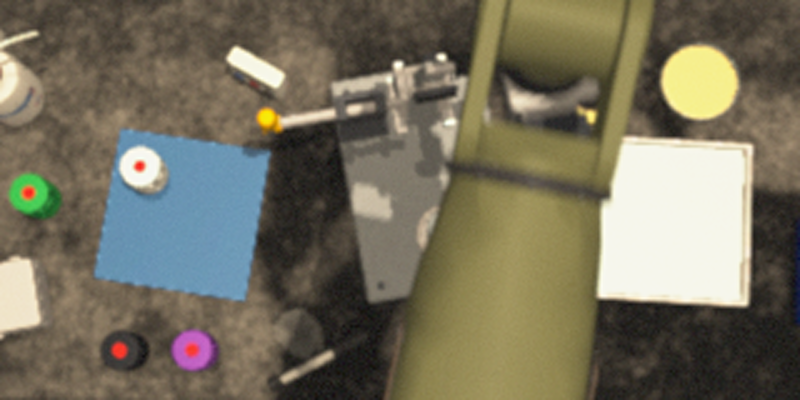

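The remaining cassette is still at the same place on the mat. Next I move over the nest to take out the pressed cassette.

Emit:
jog_arm --deltas "8 -10 0 0.1 94; 16 -20 0 0.25 94; 24 -30 0 0.4 94; 32 -40 0 0.58 94; 40 -50 0 0.75 94; 48 -60 0 0.92 94; 56 -65 0 1.09 94; 62 -65 0 1.26 94; 66 -65 0 1.43 94; 66 -65 10 1.57 94"

```text
clock: 33.25
eef_pos: [491.6, -17.8, 395.1]
eef_rot: [3.141, -0.002, 0.19]
wrist_force: [0.5, -0.0, -0.6]
finger_gap: 93.6
```

Emit:
jog_arm --deltas "0 0 25 0 94; 0 0 60 0 94; 0 0 100 0 94; 0 0 140 0 94; 0 0 170 0 94; 0 0 195 0 94; 0 0 210 0 94; 0 0 220 0 94; 0 0 220 0 94; 0 0 220 0 94"

```text
clock: 34.5
eef_pos: [491.9, -18.1, 174.2]
eef_rot: [3.141, -0.001, 0.195]
wrist_force: [0.3, -0.5, -0.5]
finger_gap: 94.3
```

Run:
```python
from h import *
im,d,st=snap('wrist','w9');reds('wrist',st,im,84,20);P=cloud('wrist',d,st)
m=np.zeros(d.shape,bool);m[150:260,230:340]=1
hz=P[...,2];q=P[m&(hz>70)&(hz<105)];print(len(q),np.median(q,0),cv2.minEnclosingCircle(q[:,:2].astype(np.float32)))
c=np.median(q[:,:2],0);q=q[np.hypot(*(q[:,:2]-c).T)<8];print(q[:,2].mean())
d0=np.load('pics/w6.npy');s0=dict(st);s0['eef_pos']=np.array([488,-19.1,166.9]);s0['eef_rot']=np.array([3.1416,-1e-4,.1938]);P0=cloud('wrist',d0,s0)
q=P0[m&(P0[...,2]>70)&(P0[...,2]<105)];c=np.median(q[:,:2],0);q=q[np.hypot(*(q[:,:2]-c).T)<8];print('before',c,q[:,2].mean())
dl(487.5,-19.5,50.4,TH)
im=cv2.imread('pics/w9.png');cv2.imwrite('pics/w9c.png',cv2.resize(im[140:280,190:370],None,fx=4,fy=4,interpolation=2))
```

```text
red [280.1 224.3] 271 [488.9 -20.4  84. ]
2755 [490.07334577 -19.82014128  82.26777265] ((488.1401062011719, -20.135040283203125), 23.198381423950195)
82.88818617268005
before [490.56959789 -19.79884718] 90.76205832620461
delta [ -4.7   0.4 123.8] twist 0.001 from [491.9 -18.1 174.2] [ 3.141e+00 -1.000e-03  1.950e-01] j [-0.11  0.22  1.74 -0.    1.19  1.26] t 34.55
```

View pics/w9c.png

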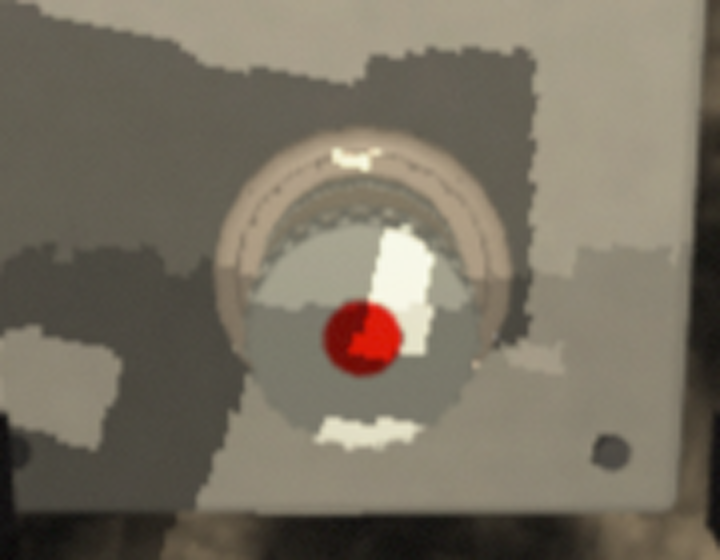

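The cap top dropped from 90.8 to 82.9 mm, so it is closed and no gap shows. I'll pick it up for the tray.

Emit:
jog_arm --deltas "-3.5 1 20 0 94; -3.5 1 45 0 94; -3.5 1 70 0 94; -3.5 1 90 0 94; -3.5 1 105 0 94; -3.5 1 115 0 94; -3.5 1 121 0 94; -3.5 1 123.5 0 94; -3.5 1 123.5 0 70; -3.5 1 123.5 0 55" --squeeze 15

```text
clock: 35.8
eef_pos: [488.5, -19.8, 50.3]
eef_rot: [3.141, -0.001, 0.195]
wrist_force: [-0.4, 0.4, 0.4]
finger_gap: 77.4
```

Emit:
jog_arm --deltas "0 0 0 0 40; 0 0 0 0 40; 0 0 0 0 40; 0 0 0 0 40; 0 0 0 0 40; 0 0 0 0 40; 0 0 -10 0 40; 0 0 -30 0 40; 0 0 -60 0 40; 0 0 -90 0 40"

```text
clock: 37.05
eef_pos: [488.2, -19.7, 141.4]
eef_rot: [3.142, -0.0, 0.195]
wrist_force: [-0.3, -0.6, -1.2]
finger_gap: 44.8
```

Run:
```python
from h import *
st=manip.read_state();print(st['finger_gap'])
im,d,st=snap('top','top3')
dl(535,-275,140,TH)
P=cloud('top',np.load('pics/top0.npy'));q=P[195:240,385:430].reshape(-1,3);print(np.median(q,0))
```

```text
44.84086824011629
delta [ -5.  259.    5.6] twist 0.001 from [489.7 -19.9 145.2] [ 3.14  -0.005  0.195] j [-0.12  0.24  1.78 -0.    1.12  1.26] t 37.1
[ 511.53103035 -278.34542566    5.72566378]
```

Emit:
jog_arm --deltas "0 15 0 0 40; 1 40 0 0 40; 2 75 0 0 40; 3 115 0 0 40; 4 155 0 0 40; 5 195 0 0 40; 6 230 0 0 40; 6 255 0 0 40; 6 263.5 0 0 40; 6 263.5 20 0 40"

```text
clock: 38.35
eef_pos: [545.2, -277.9, 119.8]
eef_rot: [3.141, -0.001, 0.194]
wrist_force: [-0.4, 0.3, -1.7]
finger_gap: 44.7
```

Run:
```python
from h import *
im,d,st=snap('wrist','w10');P=cloud('wrist',d,st);dl(545,-277,32.5,TH)
```

```text
delta [ 1.2  0.7 83.7] twist 0.001 from [ 544.  -276.7  116.2] [-3.139e+00  3.000e-03  1.950e-01] j [-0.53  0.53  1.44  0.    1.17  0.85] t 38.4
```

View pics/w10.png

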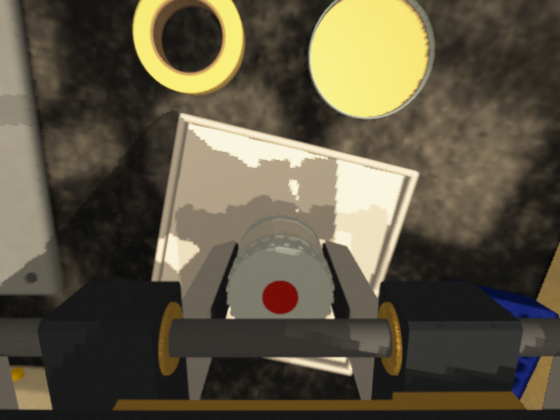

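The cassette is over the tray interior, clear of the lip.

Emit:
jog_arm --deltas "0 0 20 0 40; 0 0 40 0 40; 0 0 55 0 40; 0 0 66 0 40; 0 0 74 0 40; 0 0 80 0 40; 0 0 84 0 40; 0 0 86 0 40; 0 0 87 0 40; 0 0 88 0 40"

```text
clock: 39.65
eef_pos: [545.3, -277.1, 32.1]
eef_rot: [3.141, -0.0, 0.195]
wrist_force: [0.0, -0.1, -1.3]
finger_gap: 44.8
```

Emit:
jog_arm --deltas "0 0 0 0 40; 0 0 0 0 48; 0 0 0 0 56; 0 0 0 0 70; 0 0 0 0 94; 0 0 0 0 94; 0 0 -20 0 94; 0 0 -60 0 94; 0 0 -105 0 94; 0 0 -140 0 94"

```text
clock: 40.9
eef_pos: [545.4, -277.2, 175.6]
eef_rot: [3.14, -0.002, 0.195]
wrist_force: [0.6, 0.4, 0.5]
finger_gap: 93.7
```

Run:
```python
from h import *
im,d,st=snap('wrist','w11');reds('wrist',st,im,66,20);snap('top','top4')
im=cv2.imread('pics/top4.png');cv2.imwrite('pics/crop4.png',cv2.resize(im[130:290,140:460],None,fx=2.5,fy=2.5,interpolation=2))
dl(550,325,220,TH)
```

```text
red [279.3 214.6] 232 [ 545.  -278.4   66. ]
delta [ 120.4 -590.5  -44.6] twist 0.001 from [ 546.5 -277.8  177.8] [ 3.136 -0.006  0.195] j [-0.53  0.47  1.39  0.    1.28  0.85] t 41.0
```

View pics/w11.png

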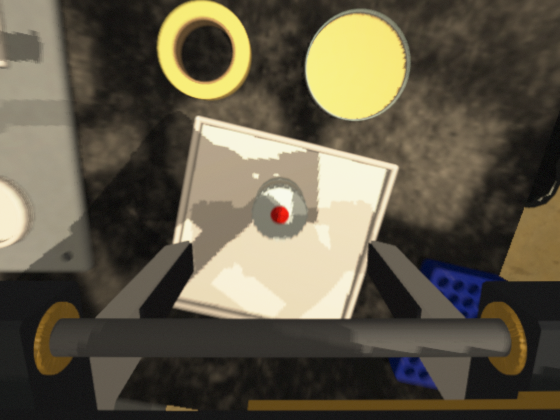

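View pics/crop4.png

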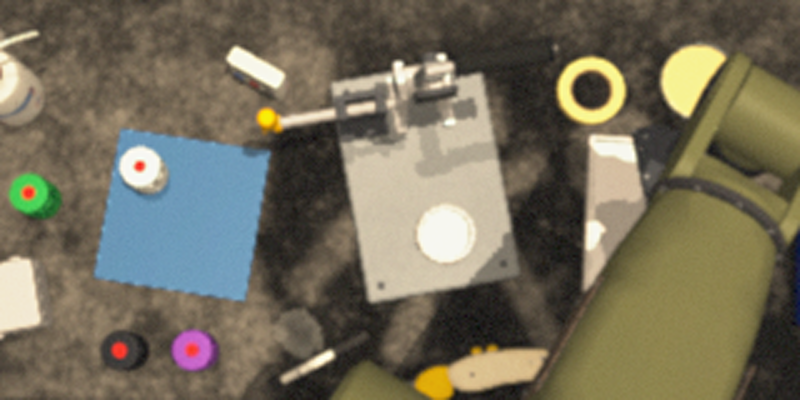

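Emit:
jog_arm --deltas "-3 -20 -20 0 94; -10 -55 -40 0 94; -17 -95 -47 0 94; -25 -140 -47 0 94; -32 -185 -47 0 94; -40 -230 -47 0 94; -47 -275 -47 0 94; -50 -315 -47 0 94; -45 -355 -47 0 94; -40 -395 -47 0 94"

```text
clock: 42.25
eef_pos: [429.0, 103.9, 219.5]
eef_rot: [3.142, -0.001, 0.195]
wrist_force: [1.0, 1.0, -0.2]
finger_gap: 93.9
```

Run:
```python
from h import *
dl(550,325,220,TH)
```

```text
delta [ 161.5 -193.5   -0.4] twist 0.001 from [429.  103.9 219.5] [ 3.142e+00 -1.000e-03  1.950e-01] j [ 0.15  0.05  1.81 -0.    1.28  1.53] t 42.25
```

Emit:
jog_arm --deltas "10 -25 0 0 94; 30 -60 0 0 94; 58 -95 0 0 94; 86 -125 0 0 94; 112 -150 0 0 94; 136 -172 0 0 94; 152 -187 0 0 94; 161 -193.5 0 0 94; 161 -193.5 0 0 94; 161 -193.5 0 0 94"

```text
clock: 43.5
eef_pos: [549.8, 323.1, 219.2]
eef_rot: [3.142, -0.0, 0.194]
wrist_force: [-0.0, 0.3, -0.1]
finger_gap: 94.0
```

Run:
```python
from h import *
im,d,st=snap('wrist','w12');print(st['eef_pos'].round(1));reds('wrist',st,im,68,20);P=cloud('wrist',d,st)
m=(P[...,2]>55)&(P[...,2]<80)&(np.abs(P[...,0]-550)<45)&(np.abs(P[...,1]-325)<45);print(m.sum(),cv2.minEnclosingCircle(P[m][:,:2].astype(np.float32)))
dl(553.5,328.3,31,TH)
```

```text
[549.8 323.1 219.2]
red [46.3 33.1] 3411 [653.1 539.   68. ]
red [416.  106.4] 63 [655.9 223.2  68. ]
red [273.6 198. ] 176 [553.1 328.3  68. ]
red [133.1 204.7] 172 [521.8 453.9  68. ]
red [222.5 384.5] 176 [346. 343.  68.]
red [298.1 394.9] 115 [348.9 262.3  68. ]
1905 ((553.4013061523438, 328.4145812988281), 22.99850082397461)
delta [  4.6  -4.3 188.3] twist 0.0 from [549.8 323.2 219.3] [-3.142 -0.     0.194] j [ 0.47  0.5   1.25 -0.    1.4   1.85] t 43.55
```

View pics/w12.png

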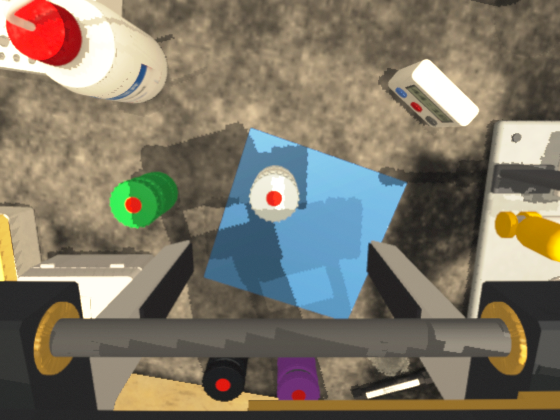

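The remaining cassette is at pixel (274,198), world (553.3, 328.3). I'll pick it up.

Emit:
jog_arm --deltas "4.5 -4.5 20 0 94; 4.5 -4.5 50 0 94; 4.5 -4.5 85 0 94; 4.5 -4.5 115 0 94; 4.5 -4.5 140 0 94; 4.5 -4.5 160 0 94; 4.5 -4.5 175 0 94; 4.5 -4.5 184 0 94; 4.5 -4.5 188 0 94; 4.5 -4.5 188 0 94"

```text
clock: 44.8
eef_pos: [553.7, 329.1, 31.2]
eef_rot: [-3.141, -0.0, 0.195]
wrist_force: [-1.1, -0.2, -0.1]
finger_gap: 94.2
```

Emit:
jog_arm --deltas "0 0 0 0 70; 0 0 0 0 55; 0 0 0 0 40; 0 0 0 0 40; 0 0 0 0 40; 0 0 0 0 40; 0 0 0 0 40; 0 0 0 0 40; 0 0 0 0 40; 0 0 0 0 40" --squeeze 15

```text
clock: 46.05
eef_pos: [553.6, 329.0, 31.0]
eef_rot: [-3.142, -0.0, 0.195]
wrist_force: [-0.5, -0.3, 0.8]
finger_gap: 44.6
```

Run:
```python
from h import *
dl(460,150,140,TH);dl(488,-19.5,140,TH)
```

```text
delta [-126.4  157.5 -109. ] twist 0.001 from [553.6 329.   31. ] [-3.142 -0.     0.195] j [0.48 0.7  1.39 0.   1.05 1.86] t 46.05
delta [-131.8  329.2 -109.1] twist 0.001 from [553.6 329.   31. ] [-3.142 -0.     0.195] j [0.48 0.7  1.39 0.   1.05 1.86] t 46.05
```

Emit:
jog_arm --deltas "0 0 -20 0 40; -10 10 -55 0 40; -35 35 -90 0 40; -65 65 -109 0 40; -95 98 -109 0 40; -118 132 -109 0 40; -130 170 -109 0 40; -132 210 -109 0 40; -132 250 -109 0 40; -132 290 -109 0 40"

```text
clock: 47.3
eef_pos: [480.5, 17.6, 141.4]
eef_rot: [3.141, -0.002, 0.195]
wrist_force: [0.2, -0.3, -0.6]
finger_gap: 44.8
```

Emit:
jog_arm --deltas "0 20 0 0 40; 0 35 0 0 40; 0 39 0 0 40; 0 39 0 0 40; 0 39 20 0 40; 0 39 40 0 40; 0 39 55 0 40; 0 39 67 0 40; 0 39 75 0 40; 0 39 80 0 40"

```text
clock: 48.55
eef_pos: [487.8, -19.3, 59.7]
eef_rot: [3.142, -0.0, 0.195]
wrist_force: [0.2, 0.6, 0.1]
finger_gap: 44.8
```

Run:
```python
from h import *
st=manip.read_state();print(st['wrist_force']);dl(488.2,-19.5,50.2,TH)
```

```text
[0.18918461 0.62190003 0.09718054]
delta [0.3 0.3 9.5] twist 0.001 from [487.8 -19.3  59.7] [ 3.142 -0.     0.195] j [-0.11  0.37  1.84  0.    0.93  1.26] t 48.55
```

Emit:
jog_arm --deltas "0 0 3 0 40; 0 0 6 0 40; 0 0 8 0 40; 0 0 9 0 40; 0 0 9.5 0 40; 0 0 9.5 0 40; 0 0 9.5 0 48; 0 0 9.5 0 56; 0 0 9.5 0 75; 0 0 9.5 0 94"

```text
clock: 49.8
eef_pos: [487.7, -19.4, 50.5]
eef_rot: [3.142, -0.0, 0.195]
wrist_force: [-1.0, -0.6, -0.5]
finger_gap: 72.3
```

Emit:
jog_arm --deltas "0 0 0 0 94; 0 0 0 0 94; 0 0 -10 0 94; 0 0 -25 0 94; 0 0 -45 0 94; 0 0 -70 0 94; 0 0 -95 0 94; 0 0 -115 0 94; 0 0 -115 0 94; 0 0 -115 0 94"

```text
clock: 51.05
eef_pos: [487.4, -19.3, 165.1]
eef_rot: [-3.141, 0.0, 0.195]
wrist_force: [-0.1, 0.1, 1.2]
finger_gap: 93.8
```

Run:
```python
from h import *
im,d,st=snap('wrist','w13');print(st['eef_pos']);reds('wrist',st,im,90,20)
im=cv2.imread('pics/w13.png');cv2.imwrite('pics/w13c.png',cv2.resize(im[140:280,190:370],None,fx=4,fy=4,interpolation=2))
```

```text
[487.42622823 -19.31349281 165.08799065]
red [280. 225.] 313 [487.9 -20.7  90. ]
```

View pics/w13c.png

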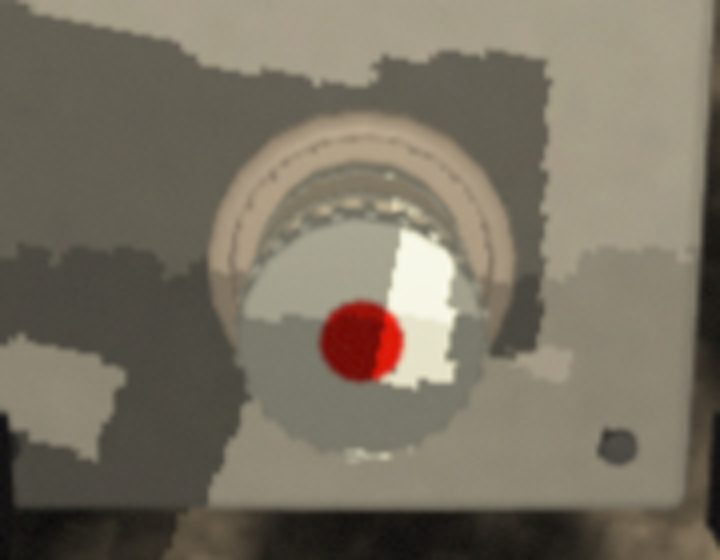

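It stands upright in the nest. Going to the handle for the second press.

Emit:
jog_arm --deltas "0 0 -30 0 94; 0 0 -75 0 94; 0 0 -120 0 94; 0 0 -165 -0.17 94; 0 0 -205 -0.35 94; 0 0 -235 -0.53 94; 0 0 -245 -0.71 94; 0 0 -245 -0.89 94; 0 0 -245 -1.07 94; 0 0 -245 -1.25 94"

```text
clock: 52.35
eef_pos: [487.8, -19.3, 409.6]
eef_rot: [-3.14, 0.0, 1.451]
wrist_force: [-0.6, 0.9, -0.5]
finger_gap: 94.0
```

Run:
```python
from h import *
dl(626.4,-58.8,410,np.pi/2+TH)
```

```text
delta [-22.6 142.3  -0.6] twist -0.314 from [487.8 -19.3 409.6] [-3.14   0.     1.451] j [-0.11  0.09  1.34 -0.    1.71  0.01] t 52.35
```

Emit:
jog_arm --deltas "-4 20 0 -0.1 94; -9 50 0 -0.2 94; -14 85 0 -0.3 80; -19 115 0 -0.314 60; -22 135 0 -0.314 60; -22.5 142.5 0 -0.314 60; -22.5 142.5 0 -0.314 60; -22.5 142.5 15 -0.314 60; -22.5 142.5 35 -0.314 60; -22.5 142.5 55 -0.314 60"

```text
clock: 53.6
eef_pos: [625.6, -59.3, 355.4]
eef_rot: [3.141, 0.0, 1.759]
wrist_force: [0.4, -0.5, -0.5]
finger_gap: 60.0
```

Run:
```python
from h import *
dl(626.4,-58.8,314,np.pi/2+TH)
```

```text
delta [ 0.3  0.9 41.4] twist -0.006 from [625.6 -59.3 355.4] [3.141 0.    1.759] j [-0.15  0.43  1.03  0.    1.67 -0.34] t 53.6
```

Emit:
jog_arm --deltas "0 1 15 -0.006 60; 0 1 28 -0.006 60; 0 1 37 -0.006 60; 0 1 41 -0.006 60; 0 1 41 -0.006 60; 0 1 41 -0.006 45; 0 1 41 -0.006 30; 0 1 41 -0.006 15; 0 1 41 -0.006 15; 0 1 41 -0.006 15" --squeeze 40

```text
clock: 54.85
eef_pos: [626.7, -59.5, 314.4]
eef_rot: [-3.14, -0.0, 1.765]
wrist_force: [-5.4, -0.3, 0.3]
finger_gap: 21.0
```

Emit:
jog_arm --deltas "0 0 0 0 15; 0 0 0 0 15; 0 0 0 0 15; 0 0 0 0 15; 0 0 0 0 15; 0 0 0 0 15; 0 0 0 0 15; 0 0 0 0 15; 0 0 0 0 15; 0 0 0 0 15"

```text
clock: 56.1
eef_pos: [626.7, -59.5, 314.4]
eef_rot: [-3.14, -0.0, 1.765]
wrist_force: [-6.1, -1.0, -0.1]
finger_gap: 21.4
```

Emit:
jog_arm --deltas "0 -14 3 0 15; 0 -28 7 0 15; 0 -42 12 0 15; 0 -55.5 18 0 15; 0 -68.5 25 0 15; 0 -81 32.5 0 15; 0 -93 41.5 0 15; 0 -104 50.5 0 15; 0 -114.5 61 0 15; 0 -124.5 72 0 15"

```text
clock: 57.35
eef_pos: [504.7, -83.5, 243.1]
eef_rot: [3.141, 0.0, 1.765]
wrist_force: [-2.3, 1.1, 6.0]
finger_gap: 20.9
```

Emit:
jog_arm --deltas "0 -9 11.5 0 15; 0 -17 23.5 0 15; 0 -24.5 36.5 0 15; 0 -31 49.5 0 15; 0 -36.5 63 0 15; 0 -41 77 0 15; 0 -44.5 91.5 0 15; 0 -47 106 0 15; 0 -48.5 120.5 0 15; 0 -49 135 0 15"

```text
clock: 58.6
eef_pos: [456.1, -93.0, 107.4]
eef_rot: [-3.139, -0.0, 1.765]
wrist_force: [-13.4, -0.4, 20.5]
finger_gap: 21.1
```

Emit:
jog_arm --deltas "0 0 1 0 15; 0 0 2 0 15; 0 0 3 0 15; 0 0 4 0 15; 0 0 5 0 15; 0 0 5 0 15; 0 0 5 0 15; 0 0 5 0 15; 0 0 5 0 15; 0 0 5 0 15"

```text
clock: 59.85
eef_pos: [456.3, -93.1, 104.6]
eef_rot: [-3.14, 0.0, 1.765]
wrist_force: [-22.4, 2.2, 36.5]
finger_gap: 21.1
```

Run:
```python
from h import *
im,d,st=snap('wrist','w14');print(st['eef_pos'].round(2),st['wrist_force'].round(1));P=cloud('wrist',d,st)
for u in (300,340,380,420,460,500,540): print(u,P[130 if u!=380 else 115,u].round(1))
```

```text
[456.33 -93.07 104.6 ] [-22.4   2.2  36.5]
300 [451.8 -26.9 119.1]
340 [468.1 -23.7 119.3]
380 [482.1 -14.9 122.4]
420 [500.5 -17.2 120.1]
460 [516.4 -14.1 120.9]
500 [533.1 -10.7 120.1]
540 [549.6  -7.4 120.1]
```

The arm is level and on its lower stop (36 N). Easing it up.

Emit:
jog_arm --deltas "0 0 -2.5 0 15; 0 0 -5 0 15; 0 0 -12 0 15; 0 0.5 -19.5 0 15; 0 1 -27 0 15; 0 2 -34 0 15; 0 3 -41.5 0 15; 0 4.5 -48.5 0 15; 0 6 -56 0 15; 0 8 -63 0 15"

```text
clock: 61.15
eef_pos: [464.2, -91.4, 165.8]
eef_rot: [-3.14, -0.0, 1.765]
wrist_force: [-8.2, -1.6, 4.3]
finger_gap: 20.8
```

Emit:
jog_arm --deltas "0 3.5 -10.5 0 15; 0 7 -21 0 15; 0 11.5 -31 0 15; 0 16.5 -40.5 0 15; 0 22 -50.5 0 15; 0 28 -59.5 0 15; 0 34 -68.5 0 15; 0 41 -77 0 15; 0 48.5 -85.5 0 15; 0 56 -93 0 15"

```text
clock: 62.4
eef_pos: [520.1, -80.4, 259.7]
eef_rot: [3.141, 0.0, 1.765]
wrist_force: [-1.9, 1.4, 6.1]
finger_gap: 20.8
```

Emit:
jog_arm --deltas "0 9 -8.5 0 15; 0 19 -16 0 15; 0 29 -23.5 0 15; 0 39.5 -30 0 15; 0 50.5 -36 0 15; 0 62 -41.5 0 15; 0 73.5 -46 0 15; 0 85 -50 0 15; 0 97 -53 0 15; 0 104 -54.5 0 15"

```text
clock: 63.65
eef_pos: [622.6, -60.3, 313.6]
eef_rot: [3.14, 0.0, 1.765]
wrist_force: [2.0, -0.0, 4.0]
finger_gap: 20.8
```

Emit:
jog_arm --deltas "0 2 -0.5 0 15; 0 4 -1 0 15; 0 5 -1 0 15; 0 6 -1 0 15; 0 6 -1 0 15; 0 6 -1 0 15; 0 6 -1 0 15; 0 6 -1 0 15; 0 6 -1 0 15; 0 6 -1 0 15"

```text
clock: 64.9
eef_pos: [626.8, -59.6, 314.3]
eef_rot: [-3.139, -0.0, 1.764]
wrist_force: [-7.1, -1.1, 6.7]
finger_gap: 21.0
```

Emit:
jog_arm --deltas "0 0 0 0 24; 0 0 0 0 35; 0 0 0 0 50; 0 0 0 0 60; 0 0 -15 0 60; 0 0 -40 0 60; 0 0 -65 0 60; 0 0 -88 0 60; 0 -25 -90 0 80; 0 -60 -90 0 94"

```text
clock: 66.15
eef_pos: [568.4, -70.9, 404.8]
eef_rot: [3.141, 0.0, 1.765]
wrist_force: [-0.4, -0.1, 0.0]
finger_gap: 76.8
```

Emit:
jog_arm --deltas "8 -10 0 0.1 94; 16 -20 0 0.25 94; 24 -30 0 0.4 94; 32 -40 0 0.58 94; 40 -50 0 0.75 94; 48 -60 0 0.92 94; 56 -68 0 1.09 94; 62 -68 0 1.26 94; 66 -68 0 1.43 94; 66 -68 10 1.57 94"

```text
clock: 67.4
eef_pos: [489.5, -19.0, 395.6]
eef_rot: [3.141, -0.002, 0.19]
wrist_force: [-0.1, -0.2, 0.1]
finger_gap: 94.0
```

Emit:
jog_arm --deltas "0 0 25 0 94; 0 0 60 0 94; 0 0 100 0 94; 0 0 140 0 94; 0 0 170 0 94; 0 0 195 0 94; 0 0 210 0 94; 0 0 220 0 94; 0 0 220 0 94; 0 0 220 0 94"

```text
clock: 68.65
eef_pos: [489.8, -19.3, 174.8]
eef_rot: [3.141, -0.001, 0.195]
wrist_force: [-0.4, 0.1, -0.4]
finger_gap: 93.8
```

Run:
```python
from h import *
im,d,st=snap('wrist','w15');reds('wrist',st,im,84,20);P=cloud('wrist',d,st)
m=np.zeros(d.shape,bool);m[150:260,230:340]=1
q=P[m&(P[...,2]>70)&(P[...,2]<105)];c=np.median(q[:,:2],0);print(cv2.minEnclosingCircle(q[:,:2].astype(np.float32)));q=q[np.hypot(*(q[:,:2]-c).T)<8];print(c,q[:,2].mean())
dl(488,-19.8,50.2,TH)
im=cv2.imread('pics/w15.png');cv2.imwrite('pics/w15c.png',cv2.resize(im[140:280,190:370],None,fx=4,fy=4,interpolation=2))
```

```text
red [277.1 226.6] 271 [484.4 -19.6  84. ]
((483.70574951171875, -19.60932731628418), 23.132469177246094)
[485.64058971 -19.21916779] 83.10687331342352
delta [ -2.    0.2 124.5] twist 0.001 from [489.8 -19.2 174.7] [ 3.141e+00 -1.000e-03  1.950e-01] j [-0.11  0.21  1.74 -0.    1.19  1.26] t 68.7
```

View pics/w15c.png

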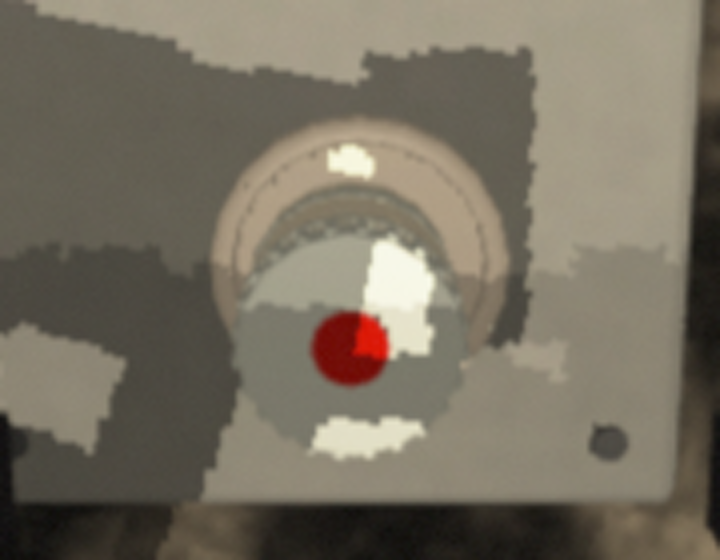

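The cassette is closed (top at 83 mm) but has shifted about 4 mm forward in the nest. I'll grip it there.

Emit:
jog_arm --deltas "-5.5 -1 20 0 94; -5.5 -1 45 0 94; -5.5 -1 70 0 94; -5.5 -1 90 0 94; -5.5 -1 105 0 94; -5.5 -1 115 0 94; -5.5 -1 121 0 94; -5.5 -1 124 0 94; -5.5 -1 124 0 70; -5.5 -1 124 0 55" --squeeze 15

```text
clock: 69.95
eef_pos: [484.0, -19.3, 50.3]
eef_rot: [3.141, -0.001, 0.195]
wrist_force: [-0.0, -0.2, 0.8]
finger_gap: 77.6
```

Emit:
jog_arm --deltas "0 0 0 0 40; 0 0 0 0 40; 0 0 0 0 40; 0 0 0 0 40; 0 0 0 0 40; 0 0 0 0 40; 0 0 -10 0 40; 0 0 -30 0 40; 0 0 -60 0 40; 0 0 -90 0 40"

```text
clock: 71.2
eef_pos: [483.7, -19.3, 141.4]
eef_rot: [3.142, 0.0, 0.195]
wrist_force: [0.6, 0.3, -1.0]
finger_gap: 45.0
```

Run:
```python
from h import *
print(manip.read_state()['finger_gap']);dl(478,-277,140,TH)
```

```text
44.998148598183725
delta [-55.5 251.7   1.4] twist 0.001 from [483.7 -19.3 141.4] [3.142 0.    0.195] j [-0.12  0.24  1.79 -0.    1.11  1.26] t 71.2
```

Emit:
jog_arm --deltas "-3 15 0 0 40; -9 40 0 0 40; -17 75 0 0 40; -26 115 0 0 40; -35 155 0 0 40; -43 193 0 0 40; -50 225 0 0 40; -54 245 0 0 40; -55.5 251.5 0 0 40; -55.5 251.5 20 0 40"

```text
clock: 72.45
eef_pos: [478.5, -277.0, 120.5]
eef_rot: [3.14, -0.001, 0.195]
wrist_force: [1.1, -1.0, -0.6]
finger_gap: 45.0
```

Run:
```python
from h import *
im,d,st=snap('wrist','w16');dl(478,-277,32,TH)
```

```text
delta [ 0.6  1.4 85.1] twist 0.001 from [ 477.3 -275.9  117.1] [-3.14e+00  2.00e-03  1.95e-01] j [-0.59  0.41  1.63  0.    1.11  0.79] t 72.5
```

View pics/w16.png

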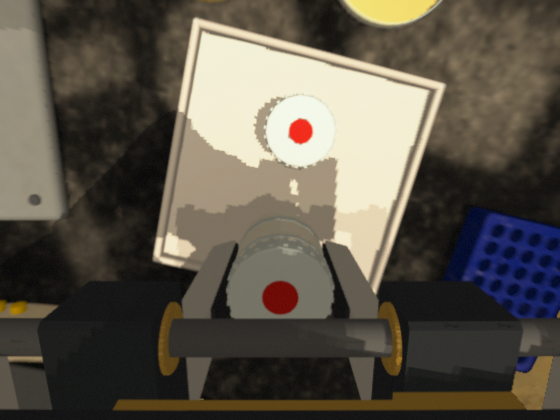

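Run:
```python
from h import *
st=manip.read_state();st['eef_pos']=np.array([477.8,-276.5,118.5])
print(proj('wrist',[[478,-277,4],[455,-277,4],[510,-277,4]],st), onz('wrist',[[160,260],[195,22],[442,87]],14,st))
```

```text
[[279.1543458  211.66434409]
 [273.78286501 238.00765039]
 [286.97413537 173.31463653]] [[ 421.58121399 -189.05945791   14.        ]
 [ 602.54938764 -192.60823845   14.        ]
 [ 594.80874832 -374.27973535   14.        ]]
```

Tray corners land at x 421 to 602, so the spot (478,-277) is well inside. I'll lower it.

Emit:
jog_arm --deltas "0 0 20 0 40; 0 0 40 0 40; 0 0 55 0 40; 0 0 66 0 40; 0 0 74 0 40; 0 0 80 0 40; 0 0 84 0 40; 0 0 86 0 40; 0 0 87.5 0 40; 0 0 88.5 0 40"

```text
clock: 73.75
eef_pos: [478.2, -276.9, 32.0]
eef_rot: [3.141, -0.0, 0.195]
wrist_force: [-4.4, 3.0, 12.6]
finger_gap: 44.7
```

Emit:
jog_arm --deltas "0 0 0 0 40; 0 0 0 0 48; 0 0 0 0 56; 0 0 0 0 70; 0 0 0 0 94; 0 0 0 0 94; 0 0 -20 0 94; 0 0 -60 0 94; 0 0 -105 0 94; 0 0 -140 0 94"

```text
clock: 75.0
eef_pos: [478.2, -276.8, 173.4]
eef_rot: [3.141, -0.001, 0.195]
wrist_force: [0.1, 0.4, 0.2]
finger_gap: 94.2
```

Run:
```python
from h import *
im,d,st=snap('wrist','w17');reds('wrist',st,im,66,20);dl(430,50,380,np.pi/2+TH)
```

```text
red [297.2 129.5] 293 [ 545.6 -278.2   66. ]
red [279.6 215.3] 236 [ 477.6 -278.2   66. ]
delta [  16.  -330.  -203.8] twist -1.57 from [ 479.4 -277.6  177.7] [ 3.137 -0.005  0.195] j [-0.59  0.34  1.57  0.    1.23  0.78] t 75.05
```

View pics/w17.png

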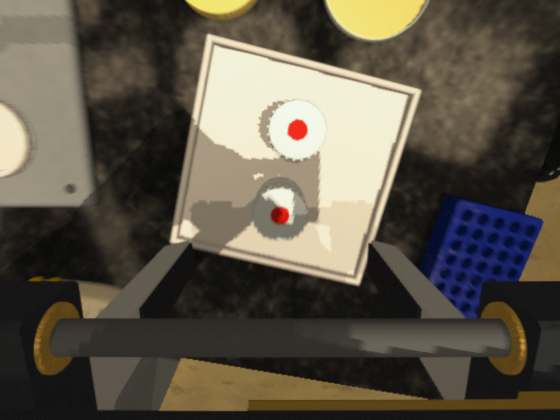

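Both cassettes stand upright in the tray. Now the bolt.

Emit:
jog_arm --deltas "0 -10 -40 0 94; 1 -35 -80 -0.1 94; 3 -70 -120 -0.25 94; 5 -110 -160 -0.42 94; 7 -150 -195 -0.59 94; 9 -190 -204 -0.76 94; 11 -230 -204 -0.93 94; 13 -270 -204 -1.1 94; 15 -305 -204 -1.27 94; 16 -330 -204 -1.44 94"

```text
clock: 76.3
eef_pos: [429.6, 51.4, 375.4]
eef_rot: [3.141, -0.0, 1.641]
wrist_force: [-0.0, 0.5, 0.5]
finger_gap: 93.7
```

Run:
```python
from h import *
dl(586,179,330,np.pi/2+TH)
```

```text
delta [116.3 165.   45.5] twist -0.124 from [429.6  51.4 375.4] [ 3.141 -0.     1.641] j [ 0.03 -0.04  1.55  0.    1.63 -0.04] t 76.3
```

Emit:
jog_arm --deltas "15 15 0 -0.05 94; 40 40 0 -0.1 80; 70 70 0 -0.124 60; 95 105 10 -0.124 50; 110 140 25 -0.124 50; 116 160 40 -0.124 50; 116 165 45 -0.124 50; 116 165 45 -0.124 50; 116 165 45 -0.124 50; 116 165 45 -0.124 50"

```text
clock: 77.55
eef_pos: [586.9, 176.2, 331.5]
eef_rot: [3.14, -0.0, 1.759]
wrist_force: [-0.4, 0.2, 0.0]
finger_gap: 50.0
```

Run:
```python
from h import *
im,d,st=snap('wrist','w18');P=cloud('wrist',d,st)
hsv=cv2.cvtColor(im[:,:,::-1].copy(),cv2.COLOR_BGR2HSV);m=np.zeros(d.shape,bool);m[150:290,230:340]=1
k=m&(hsv[...,0]>12)&(hsv[...,0]<32)&(hsv[...,1]>150)&(P[...,2]>208);c,r=cv2.minEnclosingCircle(np.argwhere(k)[:,::-1].astype(np.float32));print(c,r,onz('wrist',[c],214,st))
dl(585.9,178,200,np.pi/2+TH)
```

```text
(280.0, 208.0) 14.4223051071167 [[586.82790262 177.80010097 214.        ]]
delta [  1.9  -0.8 131.3] twist -0.006 from [586.9 176.3 331.3] [ 3.14  -0.     1.759] j [0.23 0.39 1.14 0.   1.61 0.04] t 77.6
```

Emit:
jog_arm --deltas "2 -0.5 15 -0.006 50; 2 -0.5 45 -0.006 50; 2 -0.5 75 -0.006 50; 2 -0.5 100 -0.006 50; 2 -0.5 118 -0.006 50; 2 -0.5 128 -0.006 50; 2 -0.5 131 -0.006 50; 2 -0.5 131 -0.006 30; 2 -0.5 131 -0.006 10; 2 -0.5 131 -0.006 10" --squeeze 20

```text
clock: 78.85
eef_pos: [586.4, 178.3, 199.9]
eef_rot: [3.141, -0.0, 1.765]
wrist_force: [-0.0, 0.3, -0.0]
finger_gap: 23.1
```

Emit:
jog_arm --deltas "0 0 0 0 10; 0 0 0 0 10; -6 0 0 0 10; -13 0 0 0 10; -20 0 0 0 10; -27 0 0 0 10; -34 0 0 0 10; -41 0 0 0 10; -48 0 0 0 10; -51 0 0 0 10"

```text
clock: 80.1
eef_pos: [595.4, 128.8, 199.8]
eef_rot: [-3.14, -0.002, 1.765]
wrist_force: [-9.2, 14.8, 4.0]
finger_gap: 19.2
```

Emit:
jog_arm --deltas "-1 0 0 0 10; -1 0 0 0 10; -1 0 0 0 10; -1 0 0 0 10; -1 0 0 0 10; -1 0 0 0 10; -1 0 0 0 10; -1 0 0 0 10; -1 0 0 0 10; -1 0 0 0 10"

```text
clock: 81.35
eef_pos: [595.4, 128.9, 199.8]
eef_rot: [-3.14, -0.003, 1.766]
wrist_force: [-8.5, 8.9, 3.7]
finger_gap: 19.3
```

Emit:
jog_arm --deltas "0.5 0 0 0 10; 0.5 0 0 0 25; 0.5 0 0 0 45; 0.5 0 0 0 45; 0.5 0 -20 0 45; 0.5 0 -60 0 45; 0.5 0 -100 0 45; 6 -5 -130 0 45; 6 -5 -130 0 45; 6 -5 -130 0 45"

```text
clock: 82.6
eef_pos: [590.1, 132.0, 328.1]
eef_rot: [-3.14, -0.0, 1.765]
wrist_force: [-0.4, 0.4, 0.2]
finger_gap: 45.1
```

Run:
```python
from h import *
im,d,st=snap('wrist','w19');P=cloud('wrist',d,st);print(st['eef_pos'])
hsv=cv2.cvtColor(im[:,:,::-1].copy(),cv2.COLOR_BGR2HSV);m=np.zeros(d.shape,bool);m[150:290,230:340]=1
k=m&(hsv[...,0]>12)&(hsv[...,0]<32)&(hsv[...,1]>150);print(np.median(P[k],0));k&=(P[...,2]>208);c,r=cv2.minEnclosingCircle(np.argwhere(k)[:,::-1].astype(np.float32));print(c,r,onz('wrist',[c],214,st))
```

```text
[590.12982985 132.00516107 328.14629607]
[595.59089867 128.7328349  209.56792578]
(285.1341552734375, 218.59756469726562) 11.24826431274414 [[595.44248385 126.35623985 214.        ]]
```

View pics/w19.png

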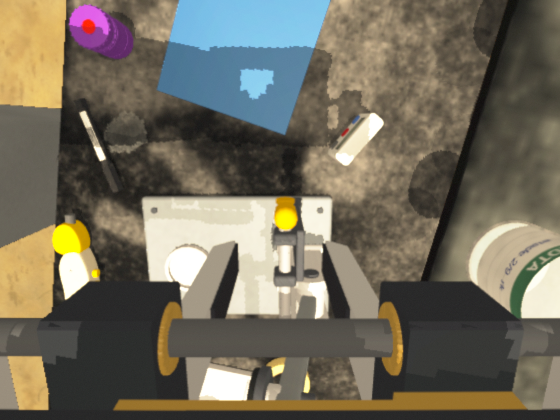

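The knob is back home: median y 128.7 against 129.5 at the start. I'll retreat and check everything from the top camera.

```bash
python3 -c "
from h import *
dl(300,430,350)"
```

```text
delta [ 348.3 -227.3  -21.6] twist 0 from [590.1 132.  327.9] [-3.139 -0.     1.765] j [ 0.16  0.38  1.17 -0.    1.59 -0.03] t 82.65
```

Emit:
jog_arm --deltas "10 -7 -15 0 60; 35 -25 -22 0 60; 70 -45 -22 0 60; 110 -72 -22 0 60; 150 -98 -22 0 60; 190 -124 -22 0 60; 230 -150 -22 0 60; 270 -176 -22 0 60; 310 -202 -22 0 60; 330 -215 -22 0 60"

```text
clock: 83.9
eef_pos: [313.4, 415.9, 352.1]
eef_rot: [3.141, -0.0, 1.767]
wrist_force: [0.3, 0.8, -0.6]
finger_gap: 60.1
```

Run:
```python
from h import *
im,d,st=snap('top','top9');a=cv2.imread('pics/top9.png');b=cv2.imread('pics/top0.png')
cv2.imwrite('pics/crop9.png',np.vstack([cv2.resize(x[140:260,140:460],None,fx=2.4,fy=2.4,interpolation=2) for x in (b,a)])[:600])
snap('scene','s9');x=cv2.imread('pics/s9.png');cv2.imwrite('pics/s9c.png',cv2.resize(x[150:400,160:500],None,fx=2.3,fy=2.3,interpolation=2))
print(st['clock'])
```

```text
83.9
```

View pics/crop9.png

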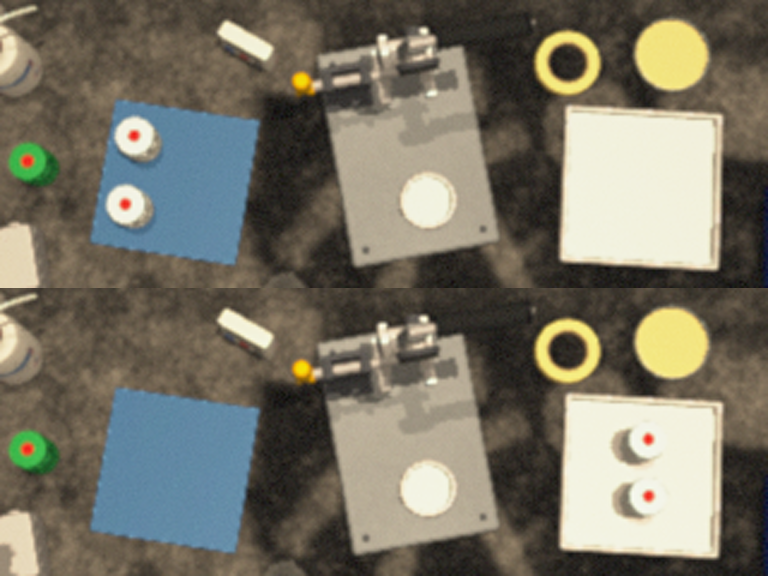

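View pics/s9c.png

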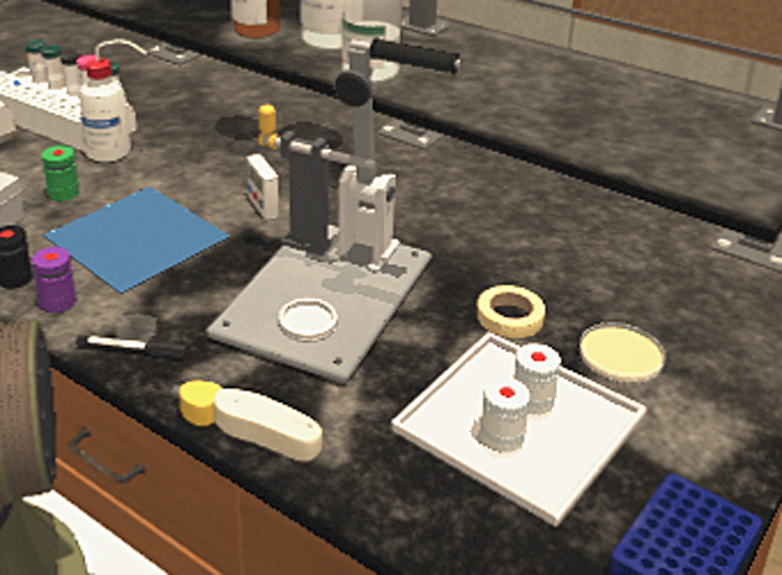

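The views show both cassettes upright in the tray, the mat and nest empty, the press arm up, the bolt across it at its start position, and nothing else moved. I'm handing the job in.

```bash
python3 -c "
from h import *
print(workorder.sign_off())"
```

```text
the job is handed in; nothing more can be done
None
```

The job is done and handed in at about 84 s. There were two white cassettes on the mat. I pressed each one in the nest, with the arm eased back up by hand, and both now stand upright in the tray.

- **Bolt:** I drew it back against its stop before the first press, about 50 mm. At the end I pushed it home again; the knob read within 1 mm of where it started.
- **Caps:** both strokes ended on the lower stop with the arm level. The top of the first cassette dropped about 8 mm by depth, which is noisy by a couple of mm against the expected 6 mm. I did not measure the second one before pressing, but its top ended at the same height (83 mm). No gap showed under either cap from above.
- **Arm return:** I kept hold of the handle up to the top stop both times and let go only there.
- **Bench:** the last pictures from above and the side show the mat and nest empty and the arm up. The timer, tape and look-alikes are where they were.

- **Forces and shifts:** pressing against the lower stop read up to 42 N on the fingers at the handle. The first cassette also met about 20 N when set in the nest. The second shifted about 4 mm in the nest during its press but stayed upright.

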